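Swap a radio's dead battery and snap its cover on

ROBOT

A 6-joint arm with a two-finger parallel gripper is mounted at the origin on the work surface. World frame = base frame: x ahead of the robot, y to its left, z up, the work surface at z = 0. Lengths are in m, angles in degrees, forces in N, time in s.
With the tool pointing down it reaches from about 0.375 to 0.9 m from the base axis. Payload 3.1 kg.
Tool frame: the origin (TCP) lies midway between the tips of the shut fingers; the grasp point (between the pads) lies bot.hold_point_z behind it (bot.hold_point_z is the distance from the TCP to the grasp point, in m); z points along the fingers, y is the direction in which the jaws open and shut (so a half turn about z gives the same grasp; the last joint's range is limited). The gripper opens to 87 mm and grips with 3 to 60 N. Pads are 19 mm wide; open, the fingers measure 117 mm over their backs; the gripper's body (75 mm by 190 mm) begins 51 mm behind the grasp point.
Start: joints at [65.059, 30.224, 82.088, -0, 67.689, -10.227], TCP at [0.159, 0.604, 0.223] pointing down, gripper open.
Joint ranges: [-176.69, 176.69], [-43.24, 126.21], [12.49, 139.97], [-82, 262], [0, 151.66], [-163.58, 163.58]. Speed limits (degrees/s): [159.86, 159.86, 180, 180, 180, 180].

INTERFACE

Orientations are given as a 3x3 rotation matrix whose columns are the frame's x, y, z axes.
In Python, from rig import bot, vision, order gives the robot as it stands. The module is installed in compiled form; this text tells all that it offers.
- The arm moves only by the tool move_arm, never from a script. Its argument "moves" is a list of rows, each an object of numbers: "hand": the finger opening in mm, from 0 to 87; "x", "y", "z": the shift along the tool's x, y, z in units of 25 mm (1.0 is 25 mm); "wx", "wy", "wz": the turn, a rotation vector about the tool's x, y, z in degrees. In form: [{"hand": .., "x": .., "y": .., "z": .., "wx": .., "wy": .., "wz": ..}, ...]. A call has 1 to 20 rows; each row shifts and turns the commanded pose from where the row before left it, along the tool's axes as they then stand; what a row does not reach is not made up. A row lasts 1/10 s, in which the tool goes at most 50 mm and 8.59 degrees, less where a joint would pass 70% of its speed; a pose out of reach is approached as far as the arm can. A call is refused whole if a number of a shift passes 1 or a number of a turn 8.59, either way. A call with a gripper value outside its range is refused whole. The fingers move at their own pace and stop on an object; the grip force is fixed at half the most. Time passes only in rows, so rows that do not move let the fingers close. It gives the time, the measured TCP pose, the force and the opening at its end, in the units of the state.
- bot.read_state(): the state, without advancing time (a new reading comes with each control period).
- vision.capture(name): name is "side" or "top"; returns a dict with "image" (400x640x3 uint8, red, green, blue), "z_map" (400x640 float32, m along the optical axis (not along the pixel's ray), 0 where there is no reading), "fx", "fy", "cx", "cy" (pixels), "pose" (4x4, takes a point from camera to world coordinates). Camera axes: x right, y down, z forward; pixel columns grow to the right and rows downward; lengths in m; the calibration is good to about 2 mm. A picture is of the moment at which its call begins.
- order.hand_in(): hands the job in, once; it reports no verdict.
The state is a dict: "time_s": time; "joint_positions": joint angles; "qvel": joint speeds; "tau": joint torques, N m; "position": TCP position; "tcp_rot": TCP orientation; "force": force on the tool from outside, world axes, zero at the start; "moment": the same for the moment, N m; "opening": opening from 0.0 (shut) to 1.0 (fully open).
Only numpy, scipy, OpenCV 4.12 (cv2) and the standard library are available. Lean on these libraries where they do the work, as an engineer would, in place of code of your own. Each camera call takes 0.05 s, during which the arm holds its last target.

TASK

The open hand-held radio in the fixture needs its battery swapped: put the red dead battery flat in the yellow scrap tray, then set the white fresh battery in the emptied pocket, then lay the green board on top of it over the two brass posts, and last put the orange cover on and press it down until it has snapped fully home, level on all four sides. Do it in that order, let go of everything, and leave the flux pot, screw dish, wire spool and paste tub where they stand.

Things in the scene. Friction and masses are not known exactly. Their poses are not given: they have to be found in the camera images.
- radio_shell: Dark grey radio shell, 66 x 122 mm, in a fixed plate 84 x 140 x 10 mm. Origin: on the table under its middle; y = long axis, z up. Ledge at z 25 mm; on it a plinth 50 x 106 mm tapering to 46 x 102, top at z 38 with 4 mm ribs. Battery pocket 40 x 58 mm (x, y) centred at (0, -18), floor z 38. Fixed black speaker at (0, 30), top z 52. Brass posts 8 x 4 mm at (0, 49) and (0, -49), tops z 58.
- dead_battery: Dead battery: red block, black band round one end, 34 x 52 x 14 mm (x, y, z), 60 g. It starts lying in the shell's battery pocket, its underside at shell z 38 mm. Origin: centre of its underside, z up.
- fresh_battery: Fresh battery: white block, blue band round one end, 34 x 52 x 14 mm (x, y, z), about 60 g, flat on the table. Origin: centre of its underside, z up. It fits the pocket either way round, its y along the shell's y, 3 mm play all round, its top then at shell z 52 mm.
- board: Green circuit board 38 x 96 x 3 mm (x, y, z), 50 g, flat on the table; on its middle a silver can 24 x 32 mm (x, y), 7 mm high: grip it there, across x. A notch in each short end, 14 mm wide, 4 mm deep, straddles a brass post with 3 mm play. Fitted: centred on the shell, underside at shell z 52 mm, y along the shell's y, either way round. Origin: centre of its underside.
- cover: Orange cap open below, standing closed side up, 64 x 120 x 42 mm (x, y, z), 80 g; opening inside its lip 53.6 x 109.6 mm. Origin: centre of its open underside. Goes centred on the shell, y along y, either way round. Set down, it rests at shell z 34 mm on a spring catch amid each side; pressing its top with about 12 N (20 is safe) snaps it to the ledge: z 25, top z 67; an end may need a press too.
- scrap_tray: Scrap tray: yellow open tray 130 x 130 mm, 18 mm high, walls and floor 3 mm, fixed to the table. Origin: centre of its underside.
- flux_pot: flux pot: white jar 44 mm across, 40 mm tall, blue lid. Loose bystander; origin at the centre of its underside.
- screw_dish: screw dish: low steel dish 54 mm across, 11 mm tall. Loose bystander; origin at the centre of its underside.
- wire_spool: wire spool: black spool 42 mm across, 30 mm tall. Loose bystander; origin at the centre of its underside.
- paste_tub: paste tub: green jar 50 mm across, 38 mm tall. Loose bystander; origin at the centre of its underside.
There are look-alikes about, which are no part of the job. What is meant by the dead_battery is not brown, and is the larger of those in its own colour.

How it is judged (in metres and radians):
On the way, in this order (a step that is already met when the one before it is completed fails the run):
1. the red battery lies released in the scrap tray (x of dead_battery in the frame of scrap_tray between -0.05 and 0.05 m and y of dead_battery in the frame of scrap_tray between -0.05 and 0.05 m and z of dead_battery in the frame of scrap_tray below 0.01 m and angle between dead_battery's own z axis and vertical below 0.15 rad and contact force between dead_battery and the fingers below 0.05 N), for 0.2 s.
2. the white battery sits released in the pocket (x of fresh_battery in the frame of radio_shell between -0.0045 and 0.0045 m and y of fresh_battery in the frame of radio_shell between -0.0225 and -0.0135 m and z of fresh_battery in the frame of radio_shell between 0.035 and 0.0405 m and angle between fresh_battery's own z axis and vertical below 0.06 rad and contact force between fresh_battery and the fingers below 0.05 N), for 0.2 s.
3. the board lies released on battery and speaker, over the posts (x of board in the frame of radio_shell between -0.005 and 0.005 m and y of board in the frame of radio_shell between -0.005 and 0.005 m and z of board in the frame of radio_shell between 0.049 and 0.0545 m and angle between board's own z axis and vertical below 0.05 rad and angle between the y axis of board and the y axis of radio_shell, either way round below 0.2 rad and contact force between board and the fingers below 0.05 N), for 0.2 s.
4. the cover is snapped down on all four sides (x of cover in the frame of radio_shell between -0.004 and 0.004 m and y of cover in the frame of radio_shell between -0.004 and 0.004 m and z of cover in the frame of radio_shell between 0.022 and 0.027 m and angle between cover's own z axis and vertical below 0.025 rad and angle between the y axis of cover and the y axis of radio_shell, either way round below 0.1 rad), for 0.2 s.
At the end, for the whole second after the job is handed in: Red battery flat in the tray (within 50 mm of its centre each way); white battery down in the pocket (4.5 mm); board flat over the posts (5 mm); cover snapped home (lower edge within 2 mm of the ledge, tilt under 0.025 rad); all released, at rest (all of step 1 and all of step 2 and all of step 3 and all of step 4 and linear speed of each of dead_battery, fresh_battery, board, cover below 0.02 m/s and contact force between cover and the fingers below 0.05 N); the robot touches nothing.
It fails at once if the flux pot is moved by more than 30 mm (distance of flux_pot from where it was at the start of the episode above 0.03 m).
It fails at once if the screw dish is moved by more than 30 mm (distance of screw_dish from where it was at the start of the episode above 0.03 m).
It fails at once if the wire spool is moved by more than 30 mm (distance of wire_spool from where it was at the start of the episode above 0.03 m).
It fails at once if the paste tub is moved by more than 30 mm (distance of paste_tub from where it was at the start of the episode above 0.03 m).
It also fails if it takes over 122 s, if anything falls off the work surface, if the arm or the gripper's body presses on something with over 40 N, if the wrist force passes 120 N, or if a joint passes its speed limit or range.

## Working session

There is one attempt and no reset: what is moved stays moved. The work goes in short steps, Python scripts to look and compute and a tool call to move; the robot and the scene stay as the last step left them, time stands still between calls to the robot, and variables do not carry over. Pictures are saved under pics/ and viewed, and the job is handed in when it is done.

Besides the shell and the picture viewer there is one more tool, called by a JSON object that holds its "method" and its "body". move_arm: Moves the arm, as the interface text tells. Its arguments: {"type":"object","properties":{"moves":{"type":"array"}},"required":["moves"]}

```bash
mkdir -p pics; python3 - <<'E'
from rig import bot, vision
import cv2,pickle
s=bot.read_state();print(s);print(bot.hold_point_z)
for n in("top","side"):
    c=vision.capture(n);pickle.dump(c,open(n+'0.pkl','wb'));cv2.imwrite(f'pics/{n}0.png',c["image"][:,:,::-1]);print(n,c["fx"],c["fy"],c["cx"],c["cy"],c["pose"])
E
```

```text
{'time_s': 0.0, 'joint_positions': array([ 6.50604603e+01,  3.02799508e+01,  8.21555258e+01,  1.60585418e-04,
        6.76880518e+01, -1.02258866e+01]), 'qvel': array([0.00763843, 0.07126622, 0.01292851, 0.03384917, 0.03129715,
       0.01438121]), 'tau': array([ 7.93291038e-04, -4.40044284e+01, -1.76590240e+01,  6.32014289e-02,
        5.82166028e-02, -1.61484295e-04]), 'position': array([0.15839024, 0.603853  , 0.22156584]), 'tcp_rot': array([[-9.67206810e-01,  2.53988494e-01, -9.11443295e-04],
       [ 2.53989837e-01,  9.67204914e-01, -1.95384436e-03],
       [ 3.85298447e-04, -2.12126890e-03, -9.99997676e-01]]), 'force': array([ 0.47645466, -0.73996735, -0.07103696]), 'moment': array([-0.00226313,  0.04672222,  0.0062448 ]), 'opening': 0.9978033989353337}
0.0187
top 389.7354007050889 389.7354007050889 316.13969161645093 202.39561140227357 [[ 0.01725722 -0.99630315  0.08415597  0.52933339]
 [-0.99982437 -0.01781083 -0.00583198 -0.02301595]
 [ 0.0073093  -0.08404055 -0.99643553  0.84015777]
 [ 0.          0.          0.          1.        ]]
side 370.619295838894 370.619295838894 319.0897182037211 197.1599246953279 [[ 0.78087238 -0.47364253  0.40730957  0.28091921]
 [-0.6244621  -0.57421031  0.52946162 -0.4431258 ]
 [-0.01689419 -0.66779134 -0.74415678  0.65108875]
 [ 0.          0.          0.          1.        ]]
```

View pics/top0.png

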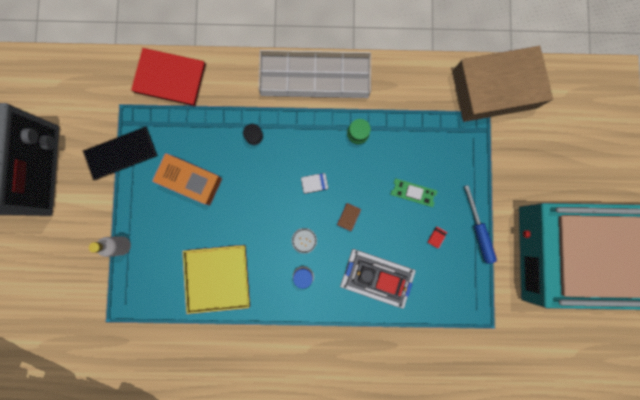

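View pics/side0.png

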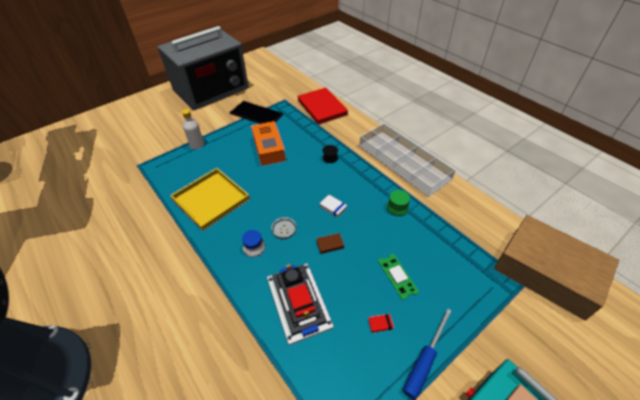

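The top picture has the shell with a red battery at (390,283), a small red block at (437,237), a brown block at (348,216), a white battery at (314,183), the board at (414,192), the cover at (187,180) and the tray at (216,279). I'll enlarge it to be sure.

```bash
python3 - <<'E'
import cv2,pickle,numpy as np
im=cv2.imread('pics/top0.png')
def crop(x0,y0,w,h,k):return cv2.resize(im[y0:y0+h,x0:x0+w],None,fx=k,fy=k,interpolation=cv2.INTER_CUBIC)
cv2.imwrite('pics/c1.png',crop(330,170,130,145,4*1))
cv2.imwrite('pics/c1.png',np.hstack([crop(335,240,90,75,6),]))
cv2.imwrite('pics/c2.png',np.vstack([np.hstack([crop(145,145,80,65,5),crop(295,165,70,65,5)]),np.hstack([crop(385,170,80,80,5),crop(175,240,70,80,5)])]))
E
```

```text
(no output)
```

View pics/c1.png

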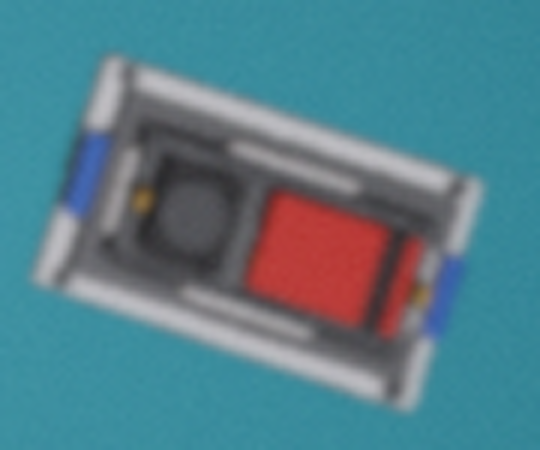

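View pics/c2.png

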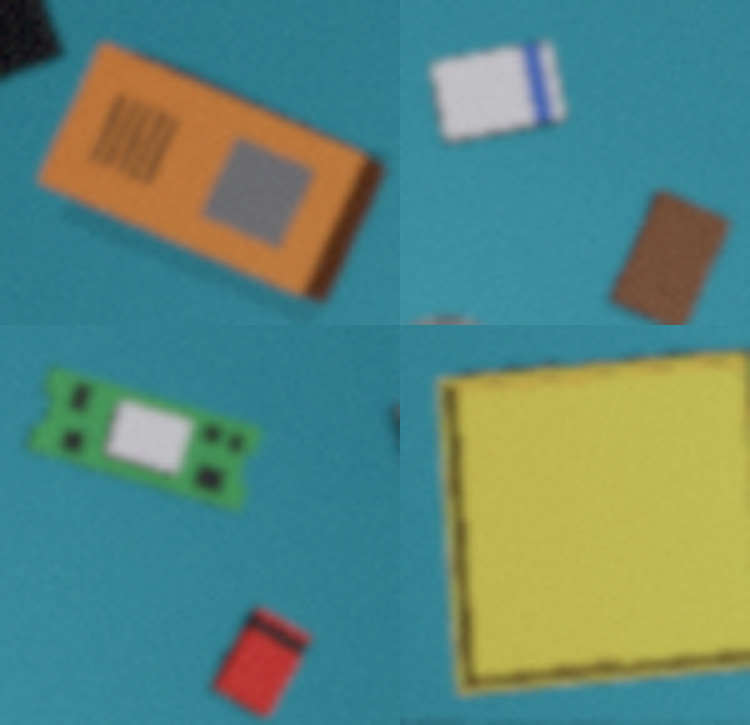

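Three candidates for the dead battery: red at (390,283) in the shell, large with a black band; red at (437,237), clearly smaller and on the mat; brown at (348,216), wrong colour. The first fits: it's the larger red one and lies in the pocket. Next I'll measure all the poses.

```bash
cat > h.py <<'E'
import cv2,numpy as np
from rig import bot,vision
def rays(c,uv):
    uv=np.asarray(uv,float).reshape(-1,2)
    d=np.c_[(uv[:,0]-c['cx'])/c['fx'],(uv[:,1]-c['cy'])/c['fy'],np.ones(len(uv))]
    return d@c['pose'][:3,:3].T
def toplane(c,uv,z):
    r=rays(c,uv);o=c['pose'][:3,3];return (o+r*((z-o[2])/r[:,2])[:,None])
def proj(c,P):
    P=np.atleast_2d(P);q=(P-c['pose'][:3,3])@c['pose'][:3,:3];return np.c_[q[:,0]/q[:,2]*c['fx']+c['cx'],q[:,1]/q[:,2]*c['fy']+c['cy']]
def rect(c,box,fn,z,k=6):
    x0,y0,w,h=box
    im=cv2.resize(c['image'][y0:y0+h,x0:x0+w],None,fx=k,fy=k,interpolation=cv2.INTER_LINEAR).astype(int)
    hsv=cv2.cvtColor(im.astype(np.uint8),cv2.COLOR_RGB2HSV).astype(int)
    m=fn(im,hsv).astype(np.uint8)
    n,l,st,_=cv2.connectedComponentsWithStats(m);i=1+np.argmax(st[1:,4]);m=(l==i).astype(np.uint8)
    cs=max(cv2.findContours(m,cv2.RETR_EXTERNAL,cv2.CHAIN_APPROX_NONE)[0],key=cv2.contourArea)
    uv=(cv2.convexHull(cs)[:,0,:]+.5)/k-.5+[x0,y0]
    P=toplane(c,uv,z)
    (a,b),(w_,h_),t=cv2.minAreaRect((P[:,:2]*1000).astype(np.float32))
    if w_>h_: L,S,ang=w_,h_,t
    else: L,S,ang=h_,w_,t+90
    return np.round([a,b,L,S,(ang+90)%180-90],1)  # mm, long axis angle vs world x
red=lambda im,h:((h[...,0]<8)|(h[...,0]>172))&(h[...,1]>130)&(h[...,2]>90)
nteal=lambda im,h:~((h[...,0]>85)&(h[...,0]<106)&(h[...,1]>110))
E
cat > m.py <<'E'
from h import *
import pickle
c=pickle.load(open('top0.pkl','rb'))
for n,b,f,z in [('shell plate',(330,240,95,78),nteal,.010),('dead(no band)',(360,260,50,45),red,.052),
 ('fresh',(295,168,38,30),nteal,.014),('board',(383,172,60,40),nteal,.003),('can',(395,178,40,30),lambda i,h:(h[...,1]<60)&(h[...,2]>130),.010),
 ('cover',(148,148,78,62),lambda i,h:(nteal(i,h)&(h[...,2]>95)),.042),('tray',(172,235,85,85),nteal,.018),('small',(420,220,35,35),nteal,.01)]:
    print(n,rect(c,b,f,z))
for n,uv,z in [('flux',(303,278),.04),('dish',(304,240),.011),('spool',(253,134),.03),('tub',(359,131),.038)]: print(n,toplane(c,[uv],z).round(3))
E
python3 m.py
```

```text
shell plate [ 441.8 -159.9  144.2   88.    72.1]
dead(no band) [ 437.9 -172.8   41.8   34.3   72.3]
fresh [641.2 -22.7  56.8  39.1 -77.9]
board [ 625.8 -238.4   97.3   39.6   74.4]
can [ 625.7 -237.9   34.5   26.4   73.9]
cover [640.4 239.8 134.4  69.8  67.6]
tray [435.9 178.5 136.5 135.3 -83.8]
small [ 530.3 -286.3   45.1   32.   -29.5]
flux [[ 0.443 -0.004  0.04 ]]
dish [[ 0.519 -0.004  0.011]]
spool [[0.741 0.108 0.03 ]]
tub [[ 0.749 -0.115  0.038]]
```

```bash
cat > ov.py <<'E'
from h import *
import pickle
def box(x,y,ang,L,S,z):
    a=np.radians(ang);l=np.array([np.cos(a),np.sin(a)])*L/2;s=np.array([-np.sin(a),np.cos(a)])*S/2
    p=np.array([x,y]);q=[p+l+s,p+l-s,p-l-s,p-l+s];return np.c_[np.array(q)/1000,np.full(4,z)]
def overlay(c,items,crop,k,fn):
    x0,y0,w,h=crop;im=cv2.resize(c['image'][y0:y0+h,x0:x0+w,::-1],None,fx=k,fy=k,interpolation=cv2.INTER_CUBIC)
    for b in items:
        uv=((proj(c,box(*b))+.5-[x0,y0])*k*16-8).round().astype(np.int32)
        cv2.polylines(im,[uv.reshape(-1,1,2)],True,(255,0,255),1,cv2.LINE_AA,4)
    cv2.imwrite(fn,im)
E
cat > o1.py <<'E'
from ov import *
t=pickle.load(open('top0.pkl','rb'));s=pickle.load(open('side0.pkl','rb'))
c=t
print(toplane(c,[(165.6,153.4),(219,176),(206.6,203.4),(152.6,181.6)],.042).round(4))
print('cov',rect(c,(148,148,78,62),lambda i,h:((h[...,0]<20)&(h[...,2]>150))|(h[...,1]<40)&(h[...,2]>90),.042))
sh=(441.8,-159.9,72.1,140,84,.01);l=np.array([np.cos(np.radians(72.1)),np.sin(np.radians(72.1))])
b=np.array(sh[:2])-18*l
it=[sh,(b[0],b[1],72.1,52,34,.052),(441.8,-159.9,72.1,122,66,.025)]
overlay(t,it,(335,240,90,75),6,'pics/o_t.png');overlay(s,it,(255,255,90,95),5,'pics/o_s.png')
E
python3 o1.py; python3 -c "
import cv2,numpy as np
a=cv2.imread('pics/o_t.png');b=cv2.imread('pics/o_s.png')
a=a[:,:400+140];h=max(a.shape[0],b.shape[0]);
f=lambda x:cv2.copyMakeBorder(x,0,h-x.shape[0],0,0,0)
cv2.imwrite('pics/o1.png',cv2.resize(np.hstack([f(a),f(b)]),None,fx=.8,fy=.8))"
```

```text
[[0.693  0.2859 0.042 ]
 [0.6478 0.1737 0.042 ]
 [0.5907 0.1969 0.042 ]
 [0.6337 0.3096 0.042 ]]
cov [641.9 243.7 118.7  62.3  67.7]
```

View pics/o1.png

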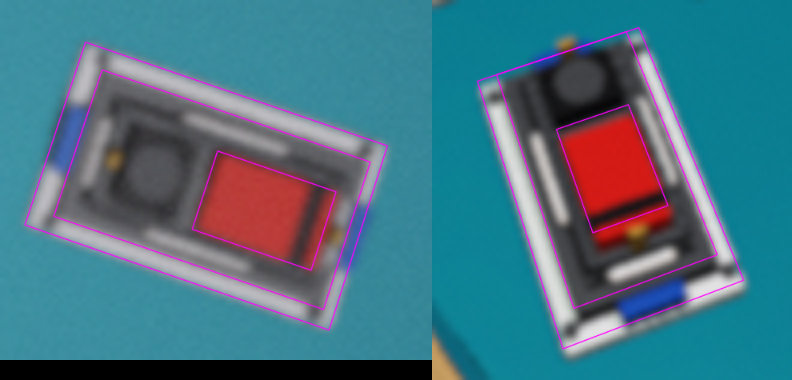

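The overlay matches the plate and shell in both views (plate corners within about 1 px), so I'll write the planner helper and head for the dead battery.

```bash
cat > go.py <<'E'
# go.py x y z yangle  (mm, deg): shifts in tool axes/25mm from the measured pose; turn about tool z
import sys
from h import *
s=bot.read_state();R=s['tcp_rot'];p=s['position']
x,y,z,a=map(float,sys.argv[1:5]);d=(np.array([x,y,z])/1000-p)
ya=np.degrees(np.arctan2(R[1,1],R[0,1]))
# ideal vertical tool frame
t=np.radians(ya);X=np.array([-np.sin(t),np.cos(t),0]);Y=np.array([np.cos(t),np.sin(t),0])
print('now',(p*1000).round(1),'yang',ya.round(2),'tilt',np.degrees(np.arccos(-R[2,2])).round(2),'F',s['force'].round(1),'open',round(s['opening']*87,1),'t',round(s['time_s'],1))
print('shift tool x,y,z units',(np.array([d@X,d@Y,-d[2]])/.025).round(2),'wz',round(-((a-ya+90)%180-90),2))
E
python3 go.py 430 200 221 75.3; python3 go.py 436 -177 150 -17.9;
```

```text
now [158.4 603.9 221.7] yang 75.29 tilt 0.11 F [-0.2 -0.1  0.5] open 87.0 t 0.1
shift tool x,y,z units [-14.61 -12.87   0.03] wz -0.01
now [158.4 603.9 221.7] yang 75.29 tilt 0.11 F [-0.2 -0.1  0.5] open 87.0 t 0.1
shift tool x,y,z units [-18.67 -27.39   2.87] wz -86.81
```

{"method": "move_arm", "body": {"moves": [{"hand": 56,"x": -0.86,"y": -0.76},{"hand": 56,"x": -0.86,"y": -0.76},{"hand": 56,"x": -0.86,"y": -0.76},{"hand": 56,"x": -0.86,"y": -0.76},{"hand": 56,"x": -0.86,"y": -0.76},{"hand": 56,"x": -0.86,"y": -0.76},{"hand": 56,"x": -0.86,"y": -0.76},{"hand": 56,"x": -0.86,"y": -0.76},{"hand": 56,"x": -0.86,"y": -0.76},{"hand": 56,"x": -0.86,"y": -0.76},{"hand": 56,"x": -0.86,"y": -0.76},{"hand": 56,"x": -0.86,"y": -0.76},{"hand": 56,"x": -0.86,"y": -0.76},{"hand": 56,"x": -0.86,"y": -0.76},{"hand": 56,"x": -0.86,"y": -0.76},{"hand": 56,"x": -0.86,"y": -0.76},{"hand": 56,"x": -0.86,"y": -0.76},{"hand": 56}]}}

```text
schema error: expected keys hand, x, y, z, wx, wy, wz
```

{"method": "move_arm", "body": {"moves": [{"hand": 56,"wz": 8.5},{"hand": 56,"wz": 8.5},{"hand": 56,"wz": 8.5},{"hand": 56,"wz": 8.5},{"hand": 56,"wz": 8.5},{"hand": 56,"wz": 8.5},{"hand": 56,"wz": 8.5},{"hand": 56,"wz": 8.5},{"hand": 56,"wz": 8.5},{"hand": 56,"wz": 8.5},{"hand": 56,"wz": 8.2},{"hand": 56}]}}

```text
schema error: expected keys hand, x, y, z, wx, wy, wz
```

```bash
python3 go.py 436 -177 100 -17.9
```

```text
now [158.4 603.9 221.7] yang 75.29 tilt 0.11 F [-0.2 -0.1  0.5] open 87.0 t 0.1
shift tool x,y,z units [-18.67 -27.39   4.87] wz -86.81
```

{"method": "move_arm", "body": {"moves": [{"hand": 56,"x": -0.97,"y": -0.86,"z": 0,"wx": 0,"wy": 0,"wz": 0},{"hand": 56,"x": -0.97,"y": -0.86,"z": 0,"wx": 0,"wy": 0,"wz": 0},{"hand": 56,"x": -0.97,"y": -0.86,"z": 0,"wx": 0,"wy": 0,"wz": 0},{"hand": 56,"x": -0.97,"y": -0.86,"z": 0,"wx": 0,"wy": 0,"wz": 0},{"hand": 56,"x": -0.97,"y": -0.86,"z": 0,"wx": 0,"wy": 0,"wz": 0},{"hand": 56,"x": -0.97,"y": -0.86,"z": 0,"wx": 0,"wy": 0,"wz": 0},{"hand": 56,"x": -0.97,"y": -0.86,"z": 0,"wx": 0,"wy": 0,"wz": 0},{"hand": 56,"x": -0.97,"y": -0.86,"z": 0,"wx": 0,"wy": 0,"wz": 0},{"hand": 56,"x": -0.97,"y": -0.86,"z": 0,"wx": 0,"wy": 0,"wz": 0},{"hand": 56,"x": -0.97,"y": -0.86,"z": 0,"wx": 0,"wy": 0,"wz": 0},{"hand": 56,"x": -0.97,"y": -0.86,"z": 0,"wx": 0,"wy": 0,"wz": 0},{"hand": 56,"x": -0.97,"y": -0.86,"z": 0,"wx": 0,"wy": 0,"wz": 0},{"hand": 56,"x": -0.97,"y": -0.86,"z": 0,"wx": 0,"wy": 0,"wz": 0},{"hand": 56,"x": -0.97,"y": -0.86,"z": 0,"wx": 0,"wy": 0,"wz": 0},{"hand": 56,"x": -0.97,"y": -0.86,"z": 0,"wx": 0,"wy": 0,"wz": 0}]}}

```text
time_s: 1.6
position: [0.4289, 0.199, 0.2223]
tcp_rot: [[-0.967, 0.254, -0.001], [0.254, 0.967, -0.0], [0.001, -0.0, -1.0]]
force: [0.5, 1.3, 0.4]
opening: 0.644
```

{"method": "move_arm", "body": {"moves": [{"hand": 56,"x": 0,"y": 0,"z": 0,"wx": 0,"wy": 0,"wz": 8.5},{"hand": 56,"x": 0,"y": 0,"z": 0,"wx": 0,"wy": 0,"wz": 8.5},{"hand": 56,"x": 0,"y": 0,"z": 0,"wx": 0,"wy": 0,"wz": 8.5},{"hand": 56,"x": 0,"y": 0,"z": 0,"wx": 0,"wy": 0,"wz": 8.5},{"hand": 56,"x": 0,"y": 0,"z": 0,"wx": 0,"wy": 0,"wz": 8.5},{"hand": 56,"x": 0,"y": 0,"z": 0,"wx": 0,"wy": 0,"wz": 8.5},{"hand": 56,"x": 0,"y": 0,"z": 0,"wx": 0,"wy": 0,"wz": 8.5},{"hand": 56,"x": 0,"y": 0,"z": 0,"wx": 0,"wy": 0,"wz": 8.5},{"hand": 56,"x": 0,"y": 0,"z": 0,"wx": 0,"wy": 0,"wz": 8.5},{"hand": 56,"x": 0,"y": 0,"z": 0,"wx": 0,"wy": 0,"wz": 8.5},{"hand": 56,"x": 0,"y": 0,"z": 0,"wx": 0,"wy": 0,"wz": 8.2},{"hand": 56,"x": 0,"y": 0,"z": 0,"wx": 0,"wy": 0,"wz": 0}]}}

```text
time_s: 2.8
position: [0.4283, 0.2001, 0.2223]
tcp_rot: [[0.307, 0.952, -0.001], [0.952, -0.307, -0.0], [-0.0, -0.001, -1.0]]
force: [0.5, -0.0, 0.2]
opening: 0.651
```

```bash
python3 go.py 436 -177 100 -17.9
```

```text
now [428.3 200.1 222.3] yang -17.9 tilt 0.04 F [ 0.5 -0.   0.2] open 56.7 t 2.8
shift tool x,y,z units [-14.26   4.93   4.89] wz 0.0
```

{"method": "move_arm", "body": {"moves": [{"hand": 56,"x": -0.95,"y": 0.33,"z": 0,"wx": 0,"wy": 0,"wz": 0},{"hand": 56,"x": -0.95,"y": 0.33,"z": 0,"wx": 0,"wy": 0,"wz": 0},{"hand": 56,"x": -0.95,"y": 0.33,"z": 0,"wx": 0,"wy": 0,"wz": 0},{"hand": 56,"x": -0.95,"y": 0.33,"z": 0,"wx": 0,"wy": 0,"wz": 0},{"hand": 56,"x": -0.95,"y": 0.33,"z": 0,"wx": 0,"wy": 0,"wz": 0},{"hand": 56,"x": -0.95,"y": 0.33,"z": 0,"wx": 0,"wy": 0,"wz": 0},{"hand": 56,"x": -0.95,"y": 0.33,"z": 0,"wx": 0,"wy": 0,"wz": 0},{"hand": 56,"x": -0.95,"y": 0.33,"z": 0,"wx": 0,"wy": 0,"wz": 0},{"hand": 56,"x": -0.95,"y": 0.33,"z": 0,"wx": 0,"wy": 0,"wz": 0},{"hand": 56,"x": -0.95,"y": 0.33,"z": 0,"wx": 0,"wy": 0,"wz": 0},{"hand": 56,"x": -0.95,"y": 0.33,"z": 0.8,"wx": 0,"wy": 0,"wz": 0},{"hand": 56,"x": -0.95,"y": 0.33,"z": 0.8,"wx": 0,"wy": 0,"wz": 0},{"hand": 56,"x": -0.95,"y": 0.33,"z": 0.8,"wx": 0,"wy": 0,"wz": 0},{"hand": 56,"x": -0.95,"y": 0.33,"z": 0.8,"wx": 0,"wy": 0,"wz": 0},{"hand": 56,"x": -0.96,"y": 0.33,"z": 0.8,"wx": 0,"wy": 0,"wz": 0},{"hand": 56,"x": 0,"y": 0,"z": 0.89,"wx": 0,"wy": 0,"wz": 0},{"hand": 56,"x": 0,"y": 0,"z": 0,"wx": 0,"wy": 0,"wz": 0}]}}

```text
time_s: 4.5
position: [0.435, -0.1768, 0.098]
tcp_rot: [[0.307, 0.952, -0.005], [0.952, -0.307, 0.004], [0.002, -0.006, -1.0]]
force: [-0.5, -0.0, -0.0]
opening: 0.646
```

```bash
python3 go.py 436 -177 45 -17.9; python3 - <<'E'
from rig import vision
import cv2,numpy as np
c=vision.capture('side')['image'][150:370,220:420,::-1];d=vision.capture('top')['image'][220:330,330:430,::-1]
a=cv2.resize(c,None,fx=2,fy=2,interpolation=2);b=cv2.resize(d,None,fx=4,fy=4,interpolation=2)
cv2.imwrite('pics/p1.png',np.hstack([a,b]))
E
```

```text
now [ 435.  -176.8   98. ] yang -17.85 tilt 0.35 F [-0.5 -0.  -0. ] open 56.2 t 4.5
shift tool x,y,z units [0.   0.04 2.12] wz 0.05
```

View pics/p1.png

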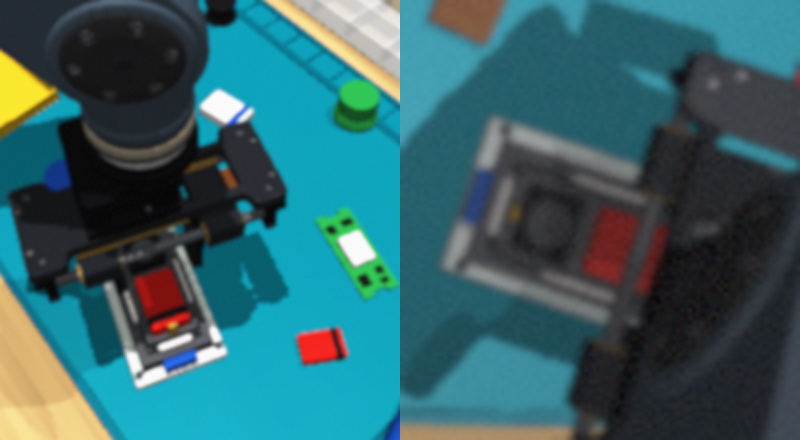

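The jaws straddle the battery in the pocket (side crop at about (160,290)). Next: descend, grip and lift.

{"method": "move_arm", "body": {"moves": [{"hand": 56,"x": 0,"y": 0,"z": 0.6,"wx": 0,"wy": 0,"wz": 0},{"hand": 56,"x": 0,"y": 0,"z": 0.6,"wx": 0,"wy": 0,"wz": 0},{"hand": 56,"x": 0,"y": 0,"z": 0.5,"wx": 0,"wy": 0,"wz": 0},{"hand": 56,"x": 0,"y": 0,"z": 0.4,"wx": 0,"wy": 0,"wz": 0},{"hand": 56,"x": 0,"y": 0,"z": 0,"wx": 0,"wy": 0,"wz": 0},{"hand": 56,"x": 0,"y": 0,"z": 0,"wx": 0,"wy": 0,"wz": 0}]}}

```text
time_s: 5.2
position: [0.4371, -0.177, 0.0484]
tcp_rot: [[0.307, 0.952, 0.001], [0.952, -0.307, -0.0], [-0.0, 0.001, -1.0]]
force: [0.0, 0.4, -0.3]
opening: 0.641
```

{"method": "move_arm", "body": {"moves": [{"hand": 25,"x": 0,"y": 0,"z": 0,"wx": 0,"wy": 0,"wz": 0},{"hand": 25,"x": 0,"y": 0,"z": 0,"wx": 0,"wy": 0,"wz": 0},{"hand": 25,"x": 0,"y": 0,"z": 0,"wx": 0,"wy": 0,"wz": 0},{"hand": 25,"x": 0,"y": 0,"z": 0,"wx": 0,"wy": 0,"wz": 0},{"hand": 25,"x": 0,"y": 0,"z": 0,"wx": 0,"wy": 0,"wz": 0},{"hand": 25,"x": 0,"y": 0,"z": 0,"wx": 0,"wy": 0,"wz": 0}]}}

```text
time_s: 5.8
position: [0.4368, -0.1772, 0.0481]
tcp_rot: [[0.308, 0.952, 0.0], [0.952, -0.308, -0.0], [-0.0, 0.0, -1.0]]
force: [-0.6, 0.7, 4.0]
opening: 0.386
```

```bash
python3 go.py 436 178.5 45 -17.9
```

```text
now [ 436.8 -177.2   48.1] yang -17.91 tilt 0.02 F [-0.6  0.7  4. ] open 33.6 t 5.8
shift tool x,y,z units [13.53 -4.41  0.12] wz -0.01
```

{"method": "move_arm", "body": {"moves": [{"hand": 50,"x": 0,"y": 0,"z": 0,"wx": 0,"wy": 0,"wz": 0},{"hand": 50,"x": 0,"y": 0,"z": 0,"wx": 0,"wy": 0,"wz": 0},{"hand": 50,"x": 0,"y": 0,"z": 0.15,"wx": 0,"wy": 0,"wz": 0},{"hand": 50,"x": 0,"y": 0,"z": 0,"wx": 0,"wy": 0,"wz": 0},{"hand": 25,"x": 0,"y": 0,"z": 0,"wx": 0,"wy": 0,"wz": 0},{"hand": 25,"x": 0,"y": 0,"z": 0,"wx": 0,"wy": 0,"wz": 0},{"hand": 25,"x": 0,"y": 0,"z": 0,"wx": 0,"wy": 0,"wz": 0},{"hand": 25,"x": 0,"y": 0,"z": 0,"wx": 0,"wy": 0,"wz": 0},{"hand": 25,"x": 0,"y": 0,"z": 0,"wx": 0,"wy": 0,"wz": 0}]}}

```text
time_s: 6.7
position: [0.4367, -0.1771, 0.044]
tcp_rot: [[0.308, 0.952, -0.0], [0.952, -0.308, 0.0], [0.0, -0.0, -1.0]]
force: [0.2, -0.4, -0.8]
opening: 0.386
```

{"method": "move_arm", "body": {"moves": [{"hand": 25,"x": 0,"y": 0,"z": -0.3,"wx": 0,"wy": 0,"wz": 0},{"hand": 25,"x": 0,"y": 0,"z": -0.6,"wx": 0,"wy": 0,"wz": 0},{"hand": 25,"x": 0,"y": 0,"z": -0.9,"wx": 0,"wy": 0,"wz": 0},{"hand": 25,"x": 0,"y": 0,"z": -0.9,"wx": 0,"wy": 0,"wz": 0},{"hand": 25,"x": 0,"y": 0,"z": 0,"wx": 0,"wy": 0,"wz": 0}]}}

```text
time_s: 7.2
position: [0.4383, -0.1782, 0.1142]
tcp_rot: [[0.307, 0.952, 0.005], [0.952, -0.307, -0.004], [-0.002, 0.006, -1.0]]
force: [0.2, -1.0, -0.8]
opening: 0.386
```

```bash
python3 go.py 436 178.5 112 -17.9
```

```text
now [ 438.3 -178.2  114.2] yang -17.91 tilt 0.36 F [ 0.2 -1.  -0.8] open 33.6 t 7.2
shift tool x,y,z units [13.55 -4.48  0.09] wz -0.01
```

{"method": "move_arm", "body": {"moves": [{"hand": 25,"x": 0.5,"y": -0.17,"z": 0,"wx": 0,"wy": 0,"wz": 0},{"hand": 25,"x": 0.9,"y": -0.3,"z": 0,"wx": 0,"wy": 0,"wz": 0},{"hand": 25,"x": 0.9,"y": -0.3,"z": 0,"wx": 0,"wy": 0,"wz": 0},{"hand": 25,"x": 0.9,"y": -0.3,"z": 0,"wx": 0,"wy": 0,"wz": 0},{"hand": 25,"x": 0.9,"y": -0.3,"z": 0,"wx": 0,"wy": 0,"wz": 0},{"hand": 25,"x": 0.9,"y": -0.3,"z": 0,"wx": 0,"wy": 0,"wz": 0},{"hand": 25,"x": 0.9,"y": -0.3,"z": 0,"wx": 0,"wy": 0,"wz": 0},{"hand": 25,"x": 0.9,"y": -0.3,"z": 0,"wx": 0,"wy": 0,"wz": 0},{"hand": 25,"x": 0.9,"y": -0.3,"z": 0,"wx": 0,"wy": 0,"wz": 0},{"hand": 25,"x": 0.9,"y": -0.3,"z": 0,"wx": 0,"wy": 0,"wz": 0},{"hand": 25,"x": 0.9,"y": -0.3,"z": 0,"wx": 0,"wy": 0,"wz": 0},{"hand": 25,"x": 0.9,"y": -0.3,"z": 0,"wx": 0,"wy": 0,"wz": 0},{"hand": 25,"x": 0.9,"y": -0.3,"z": 0,"wx": 0,"wy": 0,"wz": 0},{"hand": 25,"x": 0.9,"y": -0.3,"z": 0,"wx": 0,"wy": 0,"wz": 0},{"hand": 25,"x": 0.9,"y": -0.3,"z": 0,"wx": 0,"wy": 0,"wz": 0},{"hand": 25,"x": 0.45,"y": -0.15,"z": 0,"wx": 0,"wy": 0,"wz": 0},{"hand": 25,"x": 0,"y": 0,"z": 0,"wx": 0,"wy": 0,"wz": 0}]}}

```text
time_s: 8.9
position: [0.4321, 0.1813, 0.1108]
tcp_rot: [[0.305, 0.952, -0.002], [0.952, -0.305, -0.0], [-0.001, -0.002, -1.0]]
force: [0.7, -0.6, -0.3]
opening: 0.385
```

```bash
python3 go.py 436 178.5 11 -17.9; python3 - <<'E'
from rig import vision
import cv2,numpy as np
c=vision.capture('side')['image'][60:300,120:360,::-1]
cv2.imwrite('pics/p2.png',cv2.resize(c,None,fx=2,fy=2,interpolation=2))
E
```

```text
now [432.1 181.3 110.8] yang -17.75 tilt 0.11 F [ 0.7 -0.6 -0.3] open 33.5 t 8.9
shift tool x,y,z units [-0.06  0.18  3.99] wz 0.15
```

View pics/p2.png

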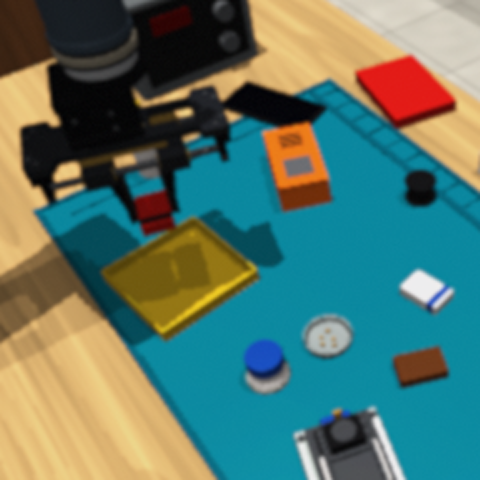

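The battery is in the jaws above the tray, and the pocket is empty. Now to lower it.

{"method": "move_arm", "body": {"moves": [{"hand": 25,"x": 0,"y": 0.18,"z": 0.8,"wx": 0,"wy": 0,"wz": 0},{"hand": 25,"x": 0,"y": 0,"z": 0.9,"wx": 0,"wy": 0,"wz": 0},{"hand": 25,"x": 0,"y": 0,"z": 0.9,"wx": 0,"wy": 0,"wz": 0},{"hand": 25,"x": 0,"y": 0,"z": 0.7,"wx": 0,"wy": 0,"wz": 0},{"hand": 25,"x": 0,"y": 0,"z": 0.4,"wx": 0,"wy": 0,"wz": 0},{"hand": 25,"x": 0,"y": 0,"z": 0.2,"wx": 0,"wy": 0,"wz": 0},{"hand": 25,"x": 0,"y": 0,"z": 0.1,"wx": 0,"wy": 0,"wz": 0},{"hand": 25,"x": 0,"y": 0,"z": 0,"wx": 0,"wy": 0,"wz": 0},{"hand": 25,"x": 0,"y": 0,"z": 0,"wx": 0,"wy": 0,"wz": 0}]}}

```text
time_s: 9.85
position: [0.4381, 0.1786, 0.0121]
tcp_rot: [[0.308, 0.952, 0.001], [0.952, -0.308, 0.0], [0.001, 0.001, -1.0]]
force: [-0.3, -0.2, -0.5]
opening: 0.383
```

Tip at 12 mm, so the battery is about 2.5 mm above the floor. I'll ease it down until it touches, then release and rise.

{"method": "move_arm", "body": {"moves": [{"hand": 25,"x": 0,"y": 0,"z": 0.04,"wx": 0,"wy": 0,"wz": 0},{"hand": 25,"x": 0,"y": 0,"z": 0.04,"wx": 0,"wy": 0,"wz": 0},{"hand": 25,"x": 0,"y": 0,"z": 0.02,"wx": 0,"wy": 0,"wz": 0},{"hand": 50,"x": 0,"y": 0,"z": 0,"wx": 0,"wy": 0,"wz": 0},{"hand": 50,"x": 0,"y": 0,"z": 0,"wx": 0,"wy": 0,"wz": 0},{"hand": 50,"x": 0,"y": 0,"z": 0,"wx": 0,"wy": 0,"wz": 0}]}}

```text
time_s: 10.45
position: [0.4377, 0.1786, 0.0091]
tcp_rot: [[0.308, 0.952, 0.0], [0.952, -0.308, -0.0], [0.0, 0.0, -1.0]]
force: [0.3, 0.2, -0.2]
opening: 0.545
```

{"method": "move_arm", "body": {"moves": [{"hand": 50,"x": 0,"y": 0,"z": -0.4,"wx": 0,"wy": 0,"wz": 0},{"hand": 50,"x": 0,"y": 0,"z": -0.9,"wx": 0,"wy": 0,"wz": 0},{"hand": 56,"x": 0,"y": 0,"z": -1,"wx": 0,"wy": 0,"wz": 0},{"hand": 56,"x": 0,"y": 0,"z": -1,"wx": 0,"wy": 0,"wz": 0},{"hand": 56,"x": 0,"y": 0,"z": -0.7,"wx": 0,"wy": 0,"wz": 0},{"hand": 56,"x": 0,"y": 0,"z": 0,"wx": 0,"wy": 0,"wz": -7.5},{"hand": 56,"x": 0,"y": 0,"z": 0,"wx": 0,"wy": 0,"wz": -7.5},{"hand": 56,"x": 0,"y": 0,"z": 0,"wx": 0,"wy": 0,"wz": -7.5},{"hand": 56,"x": 0,"y": 0,"z": 0,"wx": 0,"wy": 0,"wz": -7.5},{"hand": 56,"x": 0,"y": 0,"z": 0,"wx": 0,"wy": 0,"wz": 0}]}}

```text
time_s: 11.45
position: [0.4375, 0.1786, 0.1097]
tcp_rot: [[-0.209, 0.978, 0.0], [0.978, 0.209, 0.0], [-0.0, 0.0, -1.0]]
force: [-0.4, -0.1, 0.7]
opening: 0.645
```

```bash
python3 go.py 641 -23 110 12.1; python3 - <<'E'
from h import *
c=vision.capture('top')
im=c['image'][:,:,::-1]
cv2.imwrite('pics/p3.png',np.vstack([cv2.resize(im[225:325,160:260],None,fx=3,fy=3,interpolation=2),cv2.resize(im[160:260,280:380],None,fx=3,fy=3,interpolation=2)]))
import pickle;pickle.dump(c,open('t1.pkl','wb'))
E
```

```text
now [437.5 178.6 109.7] yang 12.08 tilt 0.03 F [-0.4 -0.1  0.7] open 56.1 t 11.4
shift tool x,y,z units [-9.59  6.27 -0.01] wz -0.02
```

View pics/p3.png

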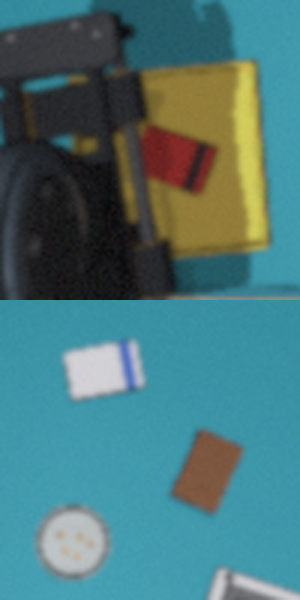

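The red battery lies flat near the tray's centre. The fresh one is the white block with the blue band at about (314,183). I'm moving over to it now.

{"method": "move_arm", "body": {"moves": [{"hand": 56,"x": -0.8,"y": 0.52,"z": 0,"wx": 0,"wy": 0,"wz": 0},{"hand": 56,"x": -0.8,"y": 0.52,"z": 0,"wx": 0,"wy": 0,"wz": 0},{"hand": 56,"x": -0.8,"y": 0.52,"z": 0,"wx": 0,"wy": 0,"wz": 0},{"hand": 56,"x": -0.8,"y": 0.52,"z": 0,"wx": 0,"wy": 0,"wz": 0},{"hand": 56,"x": -0.8,"y": 0.52,"z": 0,"wx": 0,"wy": 0,"wz": 0},{"hand": 56,"x": -0.8,"y": 0.52,"z": 0,"wx": 0,"wy": 0,"wz": 0},{"hand": 56,"x": -0.8,"y": 0.52,"z": 0,"wx": 0,"wy": 0,"wz": 0},{"hand": 56,"x": -0.8,"y": 0.52,"z": 0,"wx": 0,"wy": 0,"wz": 0},{"hand": 56,"x": -0.8,"y": 0.52,"z": 0,"wx": 0,"wy": 0,"wz": 0},{"hand": 56,"x": -0.8,"y": 0.52,"z": 0,"wx": 0,"wy": 0,"wz": 0},{"hand": 56,"x": -0.8,"y": 0.53,"z": 0,"wx": 0,"wy": 0,"wz": 0},{"hand": 56,"x": -0.79,"y": 0.54,"z": 0.6,"wx": 0,"wy": 0,"wz": 0},{"hand": 56,"x": 0,"y": 0,"z": 0.9,"wx": 0,"wy": 0,"wz": 0},{"hand": 56,"x": 0,"y": 0,"z": 0.9,"wx": 0,"wy": 0,"wz": 0},{"hand": 56,"x": 0,"y": 0,"z": 0,"wx": 0,"wy": 0,"wz": 0},{"hand": 56,"x": 0,"y": 0,"z": 0,"wx": 0,"wy": 0,"wz": 0}]}}

```text
time_s: 13.1
position: [0.6408, -0.0229, 0.049]
tcp_rot: [[-0.208, 0.978, -0.001], [0.978, 0.208, 0.0], [0.0, -0.001, -1.0]]
force: [0.7, -0.2, 0.6]
opening: 0.643
```

```bash
python3 go.py 641 -23 6 12.1; python3 - <<'E'
from rig import vision
import cv2,numpy as np
c=vision.capture('side')['image'][100:300,220:420,::-1]
cv2.imwrite('pics/p4.png',cv2.resize(c,None,fx=3,fy=3,interpolation=2))
E
```

```text
now [640.8 -22.9  49. ] yang 12.01 tilt 0.06 F [ 0.7 -0.2  0.6] open 55.9 t 13.1
shift tool x,y,z units [-0.01  0.01  1.72] wz -0.09
```

View pics/p4.png

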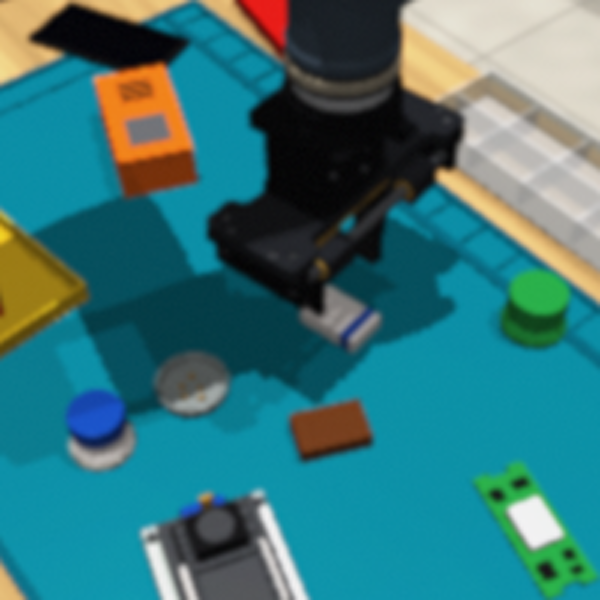

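Jaws sit over the white block, with no obstacle nearby. Descending, gripping and lifting.

{"method": "move_arm", "body": {"moves": [{"hand": 56,"x": 0,"y": 0,"z": 0.7,"wx": 0,"wy": 0,"wz": 0},{"hand": 56,"x": 0,"y": 0,"z": 0.6,"wx": 0,"wy": 0,"wz": 0},{"hand": 56,"x": 0,"y": 0,"z": 0.38,"wx": 0,"wy": 0,"wz": 0},{"hand": 56,"x": 0,"y": 0,"z": 0,"wx": 0,"wy": 0,"wz": 0},{"hand": 56,"x": 0,"y": 0,"z": 0,"wx": 0,"wy": 0,"wz": 0},{"hand": 25,"x": 0,"y": 0,"z": 0,"wx": 0,"wy": 0,"wz": 0},{"hand": 25,"x": 0,"y": 0,"z": 0,"wx": 0,"wy": 0,"wz": 0},{"hand": 25,"x": 0,"y": 0,"z": 0,"wx": 0,"wy": 0,"wz": 0},{"hand": 25,"x": 0,"y": 0,"z": 0,"wx": 0,"wy": 0,"wz": 0},{"hand": 25,"x": 0,"y": 0,"z": 0,"wx": 0,"wy": 0,"wz": 0},{"hand": 25,"x": 0,"y": 0,"z": 0,"wx": 0,"wy": 0,"wz": 0}]}}

```text
time_s: 14.25
position: [0.6414, -0.0231, 0.0074]
tcp_rot: [[-0.209, 0.978, 0.001], [0.978, 0.209, -0.0], [-0.0, 0.001, -1.0]]
force: [-0.4, -0.1, 2.1]
opening: 0.379
```

{"method": "move_arm", "body": {"moves": [{"hand": 25,"x": 0,"y": 0,"z": -0.3,"wx": 0,"wy": 0,"wz": 0},{"hand": 25,"x": 0,"y": 0,"z": -0.7,"wx": 0,"wy": 0,"wz": 0},{"hand": 25,"x": 0,"y": 0,"z": -1,"wx": 0,"wy": 0,"wz": 0},{"hand": 25,"x": 0,"y": 0,"z": -1,"wx": 0,"wy": 0,"wz": 0},{"hand": 25,"x": 0,"y": 0,"z": -1,"wx": 0,"wy": 0,"wz": 7.5},{"hand": 25,"x": 0,"y": 0,"z": 0,"wx": 0,"wy": 0,"wz": 7.5},{"hand": 25,"x": 0,"y": 0,"z": 0,"wx": 0,"wy": 0,"wz": 7.5},{"hand": 25,"x": 0,"y": 0,"z": 0,"wx": 0,"wy": 0,"wz": 7.5},{"hand": 25,"x": 0,"y": 0,"z": 0,"wx": 0,"wy": 0,"wz": 0},{"hand": 25,"x": 0,"y": 0,"z": 0,"wx": 0,"wy": 0,"wz": 0}]}}

```text
time_s: 15.25
position: [0.6409, -0.023, 0.1071]
tcp_rot: [[0.305, 0.952, -0.0], [0.952, -0.305, 0.0], [-0.0, -0.0, -1.0]]
force: [-0.9, 0.8, -1.0]
opening: 0.385
```

```bash
python3 go.py 436.3 -177 107 -17.9
```

```text
now [640.9 -23.  107.1] yang -17.76 tilt 0.02 F [-0.9  0.8 -1. ] open 33.5 t 15.2
shift tool x,y,z units [-8.36 -5.92  0.  ] wz 0.14
```

{"method": "move_arm", "body": {"moves": [{"hand": 25,"x": -0.45,"y": -0.3,"z": 0,"wx": 0,"wy": 0,"wz": 0.14},{"hand": 25,"x": -0.83,"y": -0.59,"z": 0,"wx": 0,"wy": 0,"wz": 0},{"hand": 25,"x": -0.83,"y": -0.59,"z": 0,"wx": 0,"wy": 0,"wz": 0},{"hand": 25,"x": -0.83,"y": -0.59,"z": 0,"wx": 0,"wy": 0,"wz": 0},{"hand": 25,"x": -0.83,"y": -0.59,"z": 0,"wx": 0,"wy": 0,"wz": 0},{"hand": 25,"x": -0.83,"y": -0.59,"z": 0,"wx": 0,"wy": 0,"wz": 0},{"hand": 25,"x": -0.83,"y": -0.59,"z": 0,"wx": 0,"wy": 0,"wz": 0},{"hand": 25,"x": -0.83,"y": -0.59,"z": 0,"wx": 0,"wy": 0,"wz": 0},{"hand": 25,"x": -0.83,"y": -0.59,"z": 0,"wx": 0,"wy": 0,"wz": 0},{"hand": 25,"x": -0.83,"y": -0.59,"z": 0,"wx": 0,"wy": 0,"wz": 0},{"hand": 25,"x": -0.44,"y": -0.31,"z": 0.8,"wx": 0,"wy": 0,"wz": 0},{"hand": 25,"x": 0,"y": 0,"z": 0.6,"wx": 0,"wy": 0,"wz": 0},{"hand": 25,"x": 0,"y": 0,"z": 0,"wx": 0,"wy": 0,"wz": 0},{"hand": 25,"x": 0,"y": 0,"z": 0,"wx": 0,"wy": 0,"wz": 0}]}}

```text
time_s: 16.65
position: [0.4353, -0.176, 0.0722]
tcp_rot: [[0.31, 0.951, -0.0], [0.951, -0.31, 0.0], [0.0, -0.001, -1.0]]
force: [-0.2, 0.8, -0.1]
opening: 0.384
```

```bash
python3 go.py 436.3 -177 45 -17.9; python3 - <<'E'
from ov import *
l=np.array([np.cos(np.radians(72.1)),np.sin(np.radians(72.1))])
s=vision.capture('side');p=bot.read_state()['position']*1000
b=np.array([436.3,-177])
overlay(s,[(441.8,-159.9,72.1,140,84,.01),(p[0],p[1],72.1,52,34,p[2]/1000-.007),(p[0],p[1],72.1,52,34,p[2]/1000+.007)],(240,220,110,110),5,'pics/p5.png')
E
```

```text
now [ 435.3 -176.    72.2] yang -18.03 tilt 0.03 F [-0.2  0.8 -0.1] open 33.4 t 16.6
shift tool x,y,z units [-0.03  0.05  1.09] wz -0.13
```

View pics/p5.png

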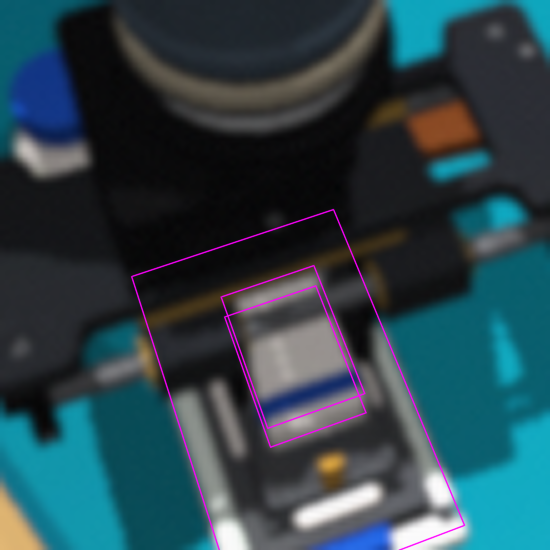

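The held battery matches its model outline around (305,365), so it's centred. Lowering.

{"method": "move_arm", "body": {"moves": [{"hand": 25,"x": -0.03,"y": 0.05,"z": 0.3,"wx": 0,"wy": 0,"wz": -0.13},{"hand": 25,"x": 0,"y": 0,"z": 0.3,"wx": 0,"wy": 0,"wz": 0},{"hand": 25,"x": 0,"y": 0,"z": 0.2,"wx": 0,"wy": 0,"wz": 0},{"hand": 25,"x": 0,"y": 0,"z": 0.15,"wx": 0,"wy": 0,"wz": 0},{"hand": 25,"x": 0,"y": 0,"z": 0.06,"wx": 0,"wy": 0,"wz": 0},{"hand": 25,"x": 0,"y": 0,"z": 0,"wx": 0,"wy": 0,"wz": 0},{"hand": 25,"x": 0,"y": 0,"z": 0,"wx": 0,"wy": 0,"wz": 0}]}}

```text
time_s: 17.4
position: [0.4367, -0.177, 0.0468]
tcp_rot: [[0.308, 0.952, 0.0], [0.952, -0.308, -0.0], [-0.0, 0.0, -1.0]]
force: [-0.2, 0.9, -0.9]
opening: 0.382
```

{"method": "move_arm", "body": {"moves": [{"hand": 25,"x": 0,"y": 0,"z": 0.04,"wx": 0,"wy": 0,"wz": 0},{"hand": 25,"x": 0,"y": 0,"z": 0.03,"wx": 0,"wy": 0,"wz": 0},{"hand": 25,"x": 0,"y": 0,"z": 0,"wx": 0,"wy": 0,"wz": 0}]}}

```text
time_s: 17.7
position: [0.4368, -0.1771, 0.0454]
tcp_rot: [[0.308, 0.951, 0.0], [0.951, -0.308, -0.0], [-0.0, 0.001, -1.0]]
force: [0.4, 0.5, 2.3]
opening: 0.383
```

{"method": "move_arm", "body": {"moves": [{"hand": 50,"x": 0,"y": 0,"z": 0,"wx": 0,"wy": 0,"wz": 0},{"hand": 50,"x": 0,"y": 0,"z": 0,"wx": 0,"wy": 0,"wz": 0},{"hand": 50,"x": 0,"y": 0,"z": 0,"wx": 0,"wy": 0,"wz": 0},{"hand": 50,"x": 0,"y": 0,"z": 0,"wx": 0,"wy": 0,"wz": 0},{"hand": 50,"x": 0,"y": 0,"z": -0.4,"wx": 0,"wy": 0,"wz": 0},{"hand": 50,"x": 0,"y": 0,"z": -0.9,"wx": 0,"wy": 0,"wz": 0},{"hand": 50,"x": 0,"y": 0,"z": -0.9,"wx": 0,"wy": 0,"wz": 0},{"hand": 50,"x": 0,"y": 0,"z": 0,"wx": 0,"wy": 0,"wz": 0}]}}

```text
time_s: 18.5
position: [0.4382, -0.178, 0.1028]
tcp_rot: [[0.308, 0.951, 0.005], [0.951, -0.308, -0.003], [-0.002, 0.006, -1.0]]
force: [0.1, -0.1, -1.4]
opening: 0.575
```

```bash
python3 go.py 625.7 -238.2 100 -15.9
```

```text
now [ 438.2 -178.   102.8] yang -17.92 tilt 0.34 F [ 0.1 -0.1 -1.4] open 50.0 t 18.5
shift tool x,y,z units [0.02 7.88 0.11] wz -2.02
```

{"method": "move_arm", "body": {"moves": [{"hand": 50,"x": 0,"y": 0.7,"z": 0,"wx": 0,"wy": 0,"wz": 0},{"hand": 50,"x": 0,"y": 0.9,"z": 0,"wx": 0,"wy": 0,"wz": 0},{"hand": 50,"x": 0,"y": 0.9,"z": 0,"wx": 0,"wy": 0,"wz": 0},{"hand": 50,"x": 0,"y": 0.9,"z": 0,"wx": 0,"wy": 0,"wz": 0},{"hand": 50,"x": 0,"y": 0.9,"z": 0,"wx": 0,"wy": 0,"wz": 0},{"hand": 50,"x": 0,"y": 0.9,"z": 0,"wx": 0,"wy": 0,"wz": 0},{"hand": 50,"x": 0,"y": 0.9,"z": 0,"wx": 0,"wy": 0,"wz": 0},{"hand": 50,"x": 0,"y": 0.9,"z": 0,"wx": 0,"wy": 0,"wz": 0},{"hand": 44,"x": 0,"y": 0.88,"z": 0,"wx": 0,"wy": 0,"wz": 0},{"hand": 44,"x": 0,"y": 0,"z": 0.8,"wx": 0,"wy": 0,"wz": -2},{"hand": 44,"x": 0,"y": 0,"z": 0.9,"wx": 0,"wy": 0,"wz": 0},{"hand": 44,"x": 0,"y": 0,"z": 0.6,"wx": 0,"wy": 0,"wz": 0},{"hand": 44,"x": 0,"y": 0,"z": 0,"wx": 0,"wy": 0,"wz": 0},{"hand": 44,"x": 0,"y": 0,"z": 0,"wx": 0,"wy": 0,"wz": 0}]}}

```text
time_s: 19.9
position: [0.6239, -0.2375, 0.0423]
tcp_rot: [[0.274, 0.962, -0.001], [0.962, -0.274, 0.0], [0.0, -0.001, -1.0]]
force: [0.9, -0.2, 0.3]
opening: 0.507
```

```bash
python3 go.py 625.7 -238.2 5.5 -15.8; python3 - <<'E'
from ov import *
t=vision.capture('top');s=vision.capture('side')
l=np.array([np.cos(np.radians(72.1)),np.sin(np.radians(72.1))]);b=np.array([441.8,-159.9])-18*l
overlay(t,[(441.8,-159.9,72.1,140,84,.01),(b[0],b[1],72.1,52,34,.052)],(335,235,90,75),4,'pics/a.png')
overlay(s,[(625.7,-238.2,74.2,96,38,.003)],(340,200,110,110),4,'pics/b.png')
a=cv2.imread('pics/a.png');b=cv2.imread('pics/b.png');a=cv2.copyMakeBorder(a,0,440-300,0,0,0);cv2.imwrite('pics/p6.png',np.hstack([a,b]))
E
```

```text
now [ 623.9 -237.5   42.3] yang -15.93 tilt 0.04 F [ 0.9 -0.2  0.3] open 44.1 t 19.9
shift tool x,y,z units [-0.01  0.08  1.47] wz -0.13
```

View pics/p6.png

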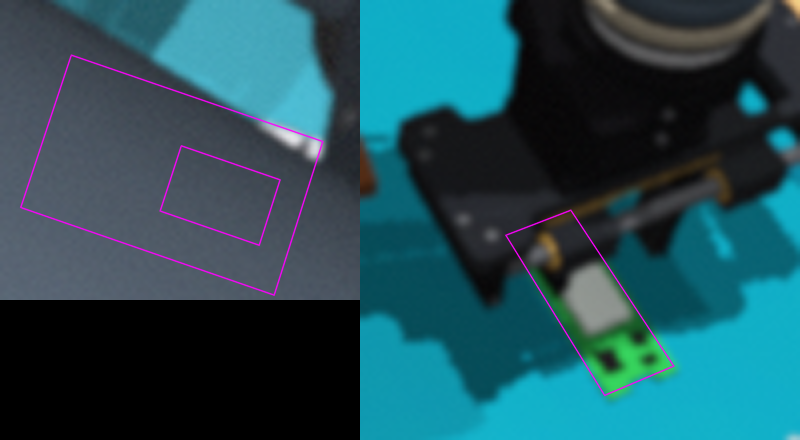

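The board outline fits (about 1 px in the side view), but the arm hides the shell from above. I'll check the pocket from the side camera before gripping.

```bash
python3 - <<'E'
from ov import *
s=vision.capture('side')
l=np.array([np.cos(np.radians(72.1)),np.sin(np.radians(72.1))]);b=np.array([441.8,-159.9])-18*l
overlay(s,[(441.8,-159.9,72.1,140,84,.01),(b[0],b[1],72.1,52,34,.052)],(255,255,90,95),6,'pics/p7.png')
E
```

```text
(no output)
```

View pics/p7.png

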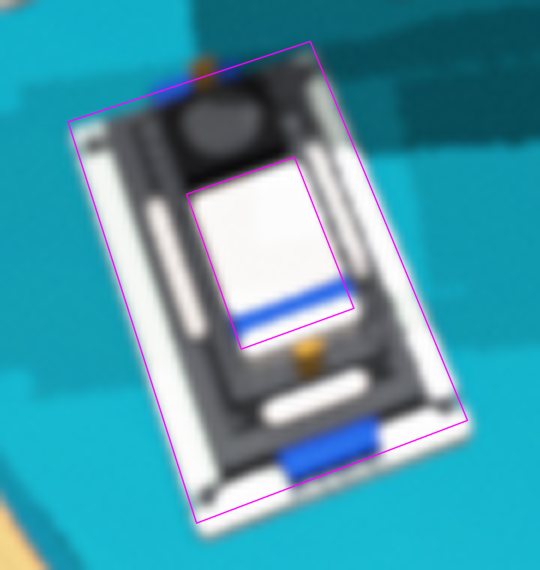

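The fresh battery sits flat in the pocket, right on its predicted outline. Now gripping the board by its can.

{"method": "move_arm", "body": {"moves": [{"hand": 44,"x": 0,"y": 0.05,"z": 0.5,"wx": 0,"wy": 0,"wz": 0},{"hand": 44,"x": 0,"y": 0,"z": 0.5,"wx": 0,"wy": 0,"wz": 0},{"hand": 44,"x": 0,"y": 0,"z": 0.3,"wx": 0,"wy": 0,"wz": 0},{"hand": 44,"x": 0,"y": 0,"z": 0.1,"wx": 0,"wy": 0,"wz": 0},{"hand": 44,"x": 0,"y": 0,"z": 0,"wx": 0,"wy": 0,"wz": 0},{"hand": 44,"x": 0,"y": 0,"z": 0,"wx": 0,"wy": 0,"wz": 0}]}}

```text
time_s: 20.65
position: [0.6254, -0.238, 0.0075]
tcp_rot: [[0.274, 0.962, 0.0], [0.962, -0.274, -0.0], [-0.0, 0.0, -1.0]]
force: [0.0, 0.2, -0.3]
opening: 0.502
```

{"method": "move_arm", "body": {"moves": [{"hand": 44,"x": 0,"y": 0,"z": 0.1,"wx": 0,"wy": 0,"wz": 0},{"hand": 44,"x": 0,"y": 0,"z": 0,"wx": 0,"wy": 0,"wz": 0},{"hand": 15,"x": 0,"y": 0,"z": 0,"wx": 0,"wy": 0,"wz": 0},{"hand": 15,"x": 0,"y": 0,"z": 0,"wx": 0,"wy": 0,"wz": 0},{"hand": 15,"x": 0,"y": 0,"z": 0,"wx": 0,"wy": 0,"wz": 0},{"hand": 15,"x": 0,"y": 0,"z": 0,"wx": 0,"wy": 0,"wz": 0},{"hand": 15,"x": 0,"y": 0,"z": 0,"wx": 0,"wy": 0,"wz": 0},{"hand": 15,"x": 0,"y": 0,"z": 0,"wx": 0,"wy": 0,"wz": 0}]}}

```text
time_s: 21.45
position: [0.6254, -0.238, 0.0052]
tcp_rot: [[0.274, 0.962, 0.0], [0.962, -0.274, -0.0], [-0.0, 0.0, -1.0]]
force: [0.6, -0.2, 0.4]
opening: 0.269
```

{"method": "move_arm", "body": {"moves": [{"hand": 15,"x": 0,"y": 0,"z": -0.3,"wx": 0,"wy": 0,"wz": 0},{"hand": 15,"x": 0,"y": 0,"z": -0.6,"wx": 0,"wy": 0,"wz": 0},{"hand": 15,"x": 0,"y": 0,"z": -0.9,"wx": 0,"wy": 0,"wz": 0},{"hand": 15,"x": 0,"y": 0,"z": -1,"wx": 0,"wy": 0,"wz": 0},{"hand": 15,"x": 0,"y": 0,"z": -1,"wx": 0,"wy": 0,"wz": 0},{"hand": 15,"x": 0,"y": 0,"z": 0,"wx": 0,"wy": 0,"wz": 2},{"hand": 15,"x": 0,"y": 0,"z": 0,"wx": 0,"wy": 0,"wz": 0},{"hand": 15,"x": 0,"y": 0,"z": 0,"wx": 0,"wy": 0,"wz": 0}]}}

```text
time_s: 22.25
position: [0.625, -0.2378, 0.1006]
tcp_rot: [[0.307, 0.952, -0.0], [0.952, -0.307, -0.0], [-0.0, -0.0, -1.0]]
force: [-1.0, 1.1, -0.4]
opening: 0.267
```

```bash
python3 go.py 441.8 -159.9 100 -17.9;python3 - <<'E'
from ov import *
s=vision.capture('side');p=bot.read_state()['position']*1000
overlay(s,[(p[0],p[1],72.1,96,38,p[2]/1000-.002)],(340,140,110,130),4,'pics/p8.png')
E
```

```text
now [ 625.  -237.8  100.6] yang -17.88 tilt 0.0 F [-1.   1.1 -0.4] open 23.2 t 22.2
shift tool x,y,z units [ 0.72 -7.93  0.02] wz 0.02
```

View pics/p8.png

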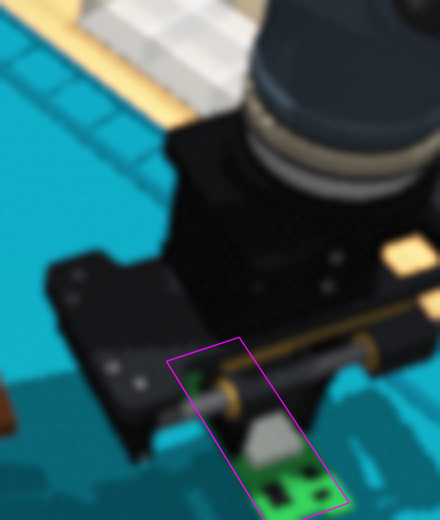

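The board is held level and matches its outline. On to the shell.

{"method": "move_arm", "body": {"moves": [{"hand": 15,"x": 0.06,"y": -0.45,"z": 0,"wx": 0,"wy": 0,"wz": 0},{"hand": 15,"x": 0.08,"y": -0.88,"z": 0,"wx": 0,"wy": 0,"wz": 0},{"hand": 15,"x": 0.08,"y": -0.88,"z": 0,"wx": 0,"wy": 0,"wz": 0},{"hand": 15,"x": 0.08,"y": -0.88,"z": 0,"wx": 0,"wy": 0,"wz": 0},{"hand": 15,"x": 0.08,"y": -0.88,"z": 0,"wx": 0,"wy": 0,"wz": 0},{"hand": 15,"x": 0.08,"y": -0.88,"z": 0,"wx": 0,"wy": 0,"wz": 0},{"hand": 15,"x": 0.08,"y": -0.88,"z": 0,"wx": 0,"wy": 0,"wz": 0},{"hand": 15,"x": 0.08,"y": -0.88,"z": 0,"wx": 0,"wy": 0,"wz": 0},{"hand": 15,"x": 0.08,"y": -0.88,"z": 0,"wx": 0,"wy": 0,"wz": 0},{"hand": 15,"x": 0.02,"y": -0.44,"z": 0,"wx": 0,"wy": 0,"wz": 0},{"hand": 15,"x": 0,"y": 0,"z": 0.5,"wx": 0,"wy": 0,"wz": 0},{"hand": 15,"x": 0,"y": 0,"z": 0.3,"wx": 0,"wy": 0,"wz": 0},{"hand": 15,"x": 0,"y": 0,"z": 0,"wx": 0,"wy": 0,"wz": 0},{"hand": 15,"x": 0,"y": 0,"z": 0,"wx": 0,"wy": 0,"wz": 0}]}}

```text
time_s: 23.7
position: [0.4427, -0.1601, 0.0798]
tcp_rot: [[0.308, 0.951, 0.0], [0.951, -0.308, -0.0], [0.0, 0.0, -1.0]]
force: [-1.0, 0.1, -0.4]
opening: 0.265
```

```bash
python3 go.py 441.8 -159.9 58 -17.9;python3 - <<'E'
from ov import *
s=vision.capture('side');t=vision.capture('top');p=bot.read_state()['position']*1000
I=[(p[0],p[1],72.1,96,38,p[2]/1000-.002),(441.8,-159.9,72.1,140,84,.01)]
overlay(s,I,(240,230,110,110),4,'pics/a.png')
overlay(t,I,(330,230,100,110),3.6,'pics/a.png') if 0 else overlay(t,I,(335,230,90,110),4,'pics/b.png')
cv2.imwrite('pics/p9.png',np.hstack([cv2.imread('pics/a.png'),cv2.imread('pics/b.png')]))
E
```

```text
now [ 442.7 -160.1   79.8] yang -17.92 tilt 0.0 F [-1.   0.1 -0.4] open 23.1 t 23.7
shift tool x,y,z units [-0.   -0.04  0.87] wz -0.02
```

View pics/p9.png

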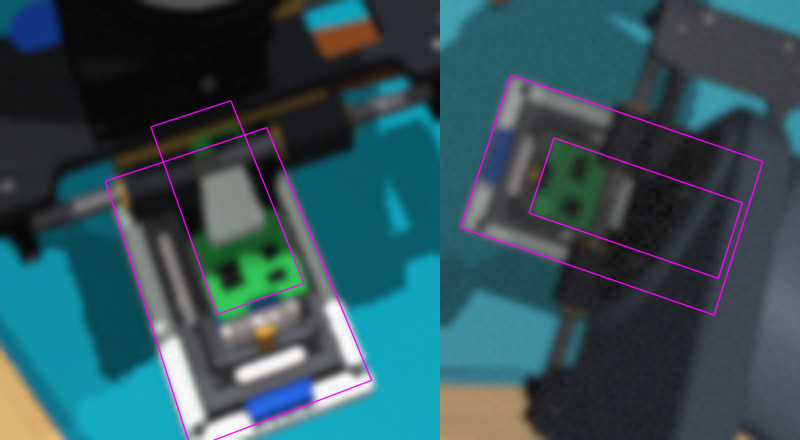

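{"method": "move_arm", "body": {"moves": [{"hand": 15,"x": 0,"y": -0.03,"z": 0.3,"wx": 0,"wy": 0,"wz": 0},{"hand": 15,"x": 0,"y": 0,"z": 0.25,"wx": 0,"wy": 0,"wz": 0},{"hand": 15,"x": 0,"y": 0,"z": 0.15,"wx": 0,"wy": 0,"wz": 0},{"hand": 15,"x": 0,"y": 0,"z": 0.1,"wx": 0,"wy": 0,"wz": 0},{"hand": 15,"x": 0,"y": 0,"z": 0,"wx": 0,"wy": 0,"wz": 0},{"hand": 15,"x": 0,"y": 0,"z": 0,"wx": 0,"wy": 0,"wz": 0}]}}

```text
time_s: 24.4
position: [0.4415, -0.1596, 0.06]
tcp_rot: [[0.308, 0.951, -0.0], [0.951, -0.308, 0.0], [0.0, -0.0, -1.0]]
force: [-0.4, 0.4, -0.9]
opening: 0.265
```

{"method": "move_arm", "body": {"moves": [{"hand": 15,"x": 0,"y": 0,"z": 0.04,"wx": 0,"wy": 0,"wz": 0},{"hand": 15,"x": 0,"y": 0,"z": 0.04,"wx": 0,"wy": 0,"wz": 0},{"hand": 15,"x": 0,"y": 0,"z": 0.02,"wx": 0,"wy": 0,"wz": 0},{"hand": 15,"x": 0,"y": 0,"z": 0,"wx": 0,"wy": 0,"wz": 0},{"hand": 15,"x": 0,"y": 0,"z": 0,"wx": 0,"wy": 0,"wz": 0}]}}

```text
time_s: 24.9
position: [0.4415, -0.1596, 0.0576]
tcp_rot: [[0.308, 0.951, 0.0], [0.951, -0.308, -0.0], [-0.0, 0.0, -1.0]]
force: [-0.1, -0.9, 0.7]
opening: 0.269
```

Tip at 57.6 mm, so the board is within 0.5 mm of seating and the posts aren't blocking it. Releasing and rising.

{"method": "move_arm", "body": {"moves": [{"hand": 40,"x": 0,"y": 0,"z": 0,"wx": 0,"wy": 0,"wz": 0},{"hand": 40,"x": 0,"y": 0,"z": 0,"wx": 0,"wy": 0,"wz": 0},{"hand": 40,"x": 0,"y": 0,"z": 0,"wx": 0,"wy": 0,"wz": 0},{"hand": 40,"x": 0,"y": 0,"z": -0.4,"wx": 0,"wy": 0,"wz": 0},{"hand": 40,"x": 0,"y": 0,"z": -0.9,"wx": 0,"wy": 0,"wz": 0},{"hand": 60,"x": 0,"y": 0,"z": -1,"wx": 0,"wy": 0,"wz": 0},{"hand": 87,"x": 0,"y": 0,"z": -0.9,"wx": 0,"wy": 0,"wz": 0},{"hand": 87,"x": 0,"y": 0,"z": 0,"wx": 0,"wy": 0,"wz": 0}]}}

```text
time_s: 25.7
position: [0.4433, -0.1606, 0.1407]
tcp_rot: [[0.308, 0.952, 0.006], [0.952, -0.308, -0.004], [-0.002, 0.007, -1.0]]
force: [0.5, -0.1, -1.0]
opening: 0.646
```

```bash
python3 go.py 641.5 243 135 -22.4
```

```text
now [ 443.3 -160.6  140.7] yang -17.91 tilt 0.4 F [ 0.5 -0.1 -1. ] open 56.2 t 25.7
shift tool x,y,z units [17.8   2.58  0.23] wz 4.49
```

```bash
python3 - <<'E'
from ov import *
t=pickle.load(open('top0.pkl','rb'));s=pickle.load(open('side0.pkl','rb'))
f=lambda i,h:(h[...,0]<22)&(h[...,1]>90)&(h[...,2]>145)
for b in [(148,148,78,62)]: print(rect(t,b,f,.042))
fs=lambda i,h:(h[...,0]<22)&(h[...,1]>90)&(h[...,2]>185)
print(rect(s,(245,115,45,55),fs,.042))
I=[(641.6,242.8,67.9,120,64,.042),(641.6,242.8,67.9,120,64,.0)]
overlay(t,I,(145,145,85,70),5,'pics/a.png');overlay(s,I,(240,110,60,70),5,'pics/b.png')
cv2.imwrite('pics/p10.png',np.hstack([cv2.imread('pics/a.png'),cv2.imread('pics/b.png')]))
E
```

```text
[641.9 243.7 119.3  62.8  67.7]
[641.  240.7 117.8  61.6  67.6]
```

View pics/p10.png

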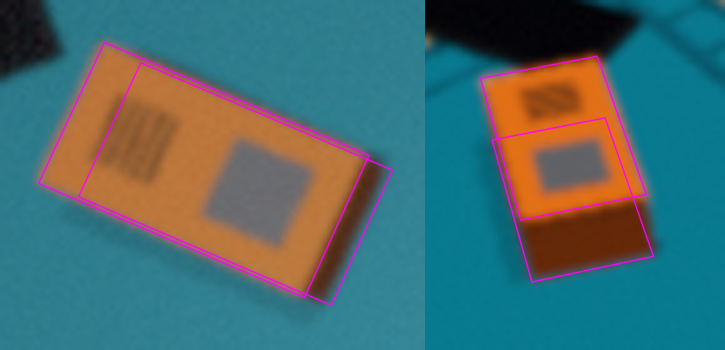

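The cover outline fits both views, with centre about (641.6, 242.3) and long axis 67.7°.

{"method": "move_arm", "body": {"moves": [{"hand": 87,"x": 0.6,"y": 0.09,"z": 0,"wx": 0,"wy": 0,"wz": 0},{"hand": 87,"x": 0.96,"y": 0.14,"z": 0,"wx": 0,"wy": 0,"wz": 0},{"hand": 87,"x": 0.96,"y": 0.14,"z": 0,"wx": 0,"wy": 0,"wz": 0},{"hand": 87,"x": 0.96,"y": 0.14,"z": 0,"wx": 0,"wy": 0,"wz": 0},{"hand": 87,"x": 0.96,"y": 0.14,"z": 0,"wx": 0,"wy": 0,"wz": 0},{"hand": 87,"x": 0.96,"y": 0.14,"z": 0,"wx": 0,"wy": 0,"wz": 0},{"hand": 87,"x": 0.96,"y": 0.14,"z": 0,"wx": 0,"wy": 0,"wz": 0},{"hand": 87,"x": 0.96,"y": 0.14,"z": 0,"wx": 0,"wy": 0,"wz": 0},{"hand": 87,"x": 0.96,"y": 0.14,"z": 0,"wx": 0,"wy": 0,"wz": 0},{"hand": 87,"x": 0.96,"y": 0.14,"z": 0,"wx": 0,"wy": 0,"wz": 0},{"hand": 87,"x": 0.96,"y": 0.14,"z": 0,"wx": 0,"wy": 0,"wz": 0},{"hand": 87,"x": 0.96,"y": 0.14,"z": 0,"wx": 0,"wy": 0,"wz": 0},{"hand": 87,"x": 0.96,"y": 0.14,"z": 0,"wx": 0,"wy": 0,"wz": 0},{"hand": 87,"x": 0.96,"y": 0.14,"z": 0,"wx": 0,"wy": 0,"wz": 0},{"hand": 87,"x": 0.96,"y": 0.14,"z": 0,"wx": 0,"wy": 0,"wz": 0},{"hand": 87,"x": 0.96,"y": 0.14,"z": 0,"wx": 0,"wy": 0,"wz": 0},{"hand": 87,"x": 0.96,"y": 0.14,"z": 0,"wx": 0,"wy": 0,"wz": 0},{"hand": 87,"x": 0.96,"y": 0.14,"z": 0,"wx": 0,"wy": 0,"wz": 0},{"hand": 87,"x": 0.88,"y": 0.14,"z": 0,"wx": 0,"wy": 0,"wz": 0},{"hand": 87,"x": 0,"y": 0,"z": 0,"wx": 0,"wy": 0,"wz": 4.4}]}}

```text
time_s: 27.7
position: [0.6411, 0.2464, 0.1368]
tcp_rot: [[0.379, 0.925, 0.001], [0.925, -0.379, 0.001], [0.001, 0.0, -1.0]]
force: [0.0, 0.4, 1.5]
opening: 1.001
```

```bash
python3 go.py 641.6 242.3 60 -22.3; python3 - <<'E'
from ov import *
s=vision.capture('side');t=vision.capture('top')
I=[(441.8,-159.9,72.1,96,38,.055),(441.8,-159.9,72.1,140,84,.01)]
overlay(s,I,(250,245,95,105),4,'pics/a.png');overlay(t,I,(335,230,90,105),4,'pics/b.png')
cv2.imwrite('pics/p11.png',np.hstack([cv2.imread('pics/a.png'),cv2.imread('pics/b.png')]))
b=lambda c:c['image'][60:300,100:400,::-1]
cv2.imwrite('pics/p12.png',cv2.resize(b(s),None,fx=2,fy=2))
f=lambda i,h:(h[...,0]>40)&(h[...,0]<80)&(h[...,1]>80)
print(rect(t,(340,245,80,70),f,.055))
E
```

```text
now [641.1 246.4 136.8] yang -22.3 tilt 0.08 F [0.  0.4 1.5] open 87.1 t 27.7
shift tool x,y,z units [-0.14  0.08  3.07] wz 0.0
[ 442.  -159.3   96.7   40.4   72.1]
```

View pics/p11.png

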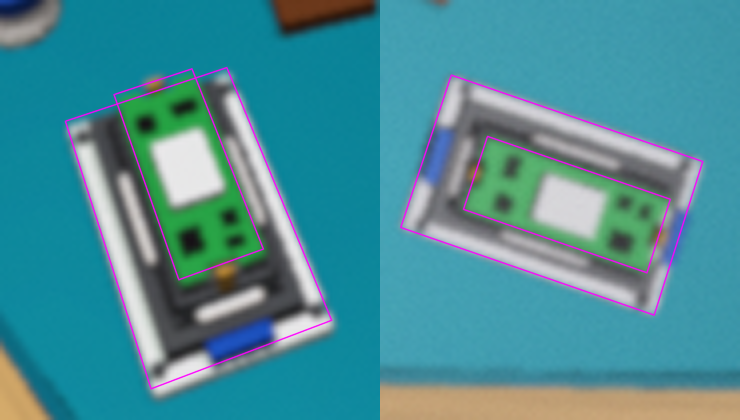

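View pics/p12.png

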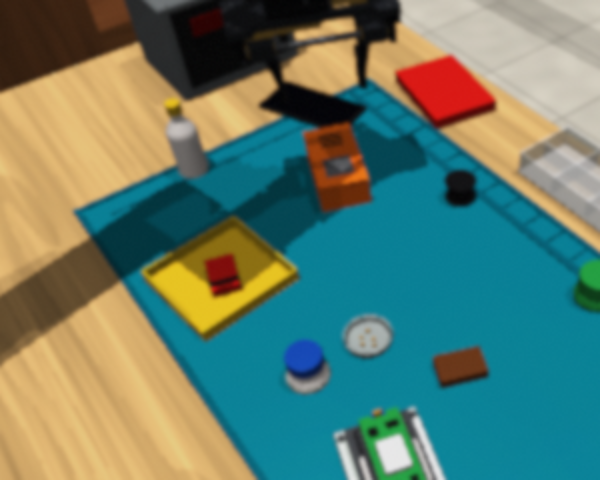

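The board is over both posts, measured at (442.0, -159.3, 72.1°) against the expected (441.8, -159.9). The red battery lies flat in the tray. Descending on the cover.

{"method": "move_arm", "body": {"moves": [{"hand": 87,"x": 0,"y": 0,"z": 0.8,"wx": 0,"wy": 0,"wz": 0},{"hand": 87,"x": 0,"y": 0,"z": 0.9,"wx": 0,"wy": 0,"wz": 0},{"hand": 87,"x": 0,"y": 0,"z": 0.9,"wx": 0,"wy": 0,"wz": 0},{"hand": 87,"x": 0,"y": 0,"z": 0.4,"wx": 0,"wy": 0,"wz": 0},{"hand": 87,"x": 0,"y": 0,"z": 0,"wx": 0,"wy": 0,"wz": 0},{"hand": 87,"x": 0,"y": 0,"z": 0,"wx": 0,"wy": 0,"wz": 0}]}}

```text
time_s: 28.4
position: [0.6409, 0.2435, 0.063]
tcp_rot: [[0.38, 0.925, 0.001], [0.925, -0.38, 0.0], [0.0, 0.001, -1.0]]
force: [-0.2, -0.7, -0.7]
opening: 1.002
```

```bash
python3 go.py 641.6 242.3 16 -22.3
```

```text
now [640.9 243.5  63. ] yang -22.32 tilt 0.03 F [-0.2 -0.7 -0.7] open 87.2 t 28.4
shift tool x,y,z units [-0.03  0.05  1.88] wz -0.02
```

{"method": "move_arm", "body": {"moves": [{"hand": 87,"x": -0.03,"y": 0.04,"z": 0.4,"wx": 0,"wy": 0,"wz": 0},{"hand": 87,"x": 0,"y": 0,"z": 0.5,"wx": 0,"wy": 0,"wz": 0},{"hand": 87,"x": 0,"y": 0,"z": 0.5,"wx": 0,"wy": 0,"wz": 0},{"hand": 87,"x": 0,"y": 0,"z": 0.4,"wx": 0,"wy": 0,"wz": 0},{"hand": 87,"x": 0,"y": 0,"z": 0,"wx": 0,"wy": 0,"wz": 0},{"hand": 87,"x": 0,"y": 0,"z": 0,"wx": 0,"wy": 0,"wz": 0}]}}

```text
time_s: 29.0
position: [0.6408, 0.2427, 0.0169]
tcp_rot: [[0.38, 0.925, -0.001], [0.925, -0.38, -0.0], [-0.001, -0.001, -1.0]]
force: [-1.2, 0.5, 1.1]
opening: 1.001
```

{"method": "move_arm", "body": {"moves": [{"hand": 50,"x": 0,"y": 0,"z": 0,"wx": 0,"wy": 0,"wz": 0},{"hand": 50,"x": 0,"y": 0,"z": 0,"wx": 0,"wy": 0,"wz": 0},{"hand": 50,"x": 0,"y": 0,"z": 0,"wx": 0,"wy": 0,"wz": 0},{"hand": 50,"x": 0,"y": 0,"z": 0,"wx": 0,"wy": 0,"wz": 0},{"hand": 50,"x": 0,"y": 0,"z": 0,"wx": 0,"wy": 0,"wz": 0},{"hand": 50,"x": 0,"y": 0,"z": 0,"wx": 0,"wy": 0,"wz": 0}]}}

```text
time_s: 29.6
position: [0.6414, 0.2427, 0.018]
tcp_rot: [[0.38, 0.925, 0.001], [0.925, -0.38, 0.0], [0.0, 0.001, -1.0]]
force: [0.3, 1.0, 2.2]
opening: 0.732
```

{"method": "move_arm", "body": {"moves": [{"hand": 50,"x": 0,"y": 0,"z": -0.3,"wx": 0,"wy": 0,"wz": 0},{"hand": 50,"x": 0,"y": 0,"z": -0.6,"wx": 0,"wy": 0,"wz": 0},{"hand": 50,"x": 0,"y": 0,"z": -0.9,"wx": 0,"wy": 0,"wz": 0},{"hand": 50,"x": 0,"y": 0,"z": -1,"wx": 0,"wy": 0,"wz": 0},{"hand": 50,"x": 0,"y": 0,"z": -1,"wx": 0,"wy": 0,"wz": 0},{"hand": 50,"x": 0,"y": 0,"z": -0.4,"wx": 0,"wy": 0,"wz": -2.2},{"hand": 50,"x": 0,"y": 0,"z": 0,"wx": 0,"wy": 0,"wz": -2.2},{"hand": 50,"x": 0,"y": 0,"z": 0,"wx": 0,"wy": 0,"wz": 0},{"hand": 50,"x": 0,"y": 0,"z": 0,"wx": 0,"wy": 0,"wz": 0}]}}

```text
time_s: 30.5
position: [0.641, 0.2427, 0.1231]
tcp_rot: [[0.308, 0.951, 0.0], [0.951, -0.308, 0.0], [0.0, 0.0, -1.0]]
force: [-0.2, 0.1, -0.7]
opening: 0.734
```

```bash
python3 go.py 441.8 -159.9 122 -17.9;python3 - <<'E'
from ov import *
s=vision.capture('side');p=bot.read_state()['position']*1000
overlay(s,[(p[0],p[1],72.1,120,64,p[2]/1000-.018),(p[0],p[1],72.1,120,64,p[2]/1000+.024)],(180,20,140,140),4,'pics/p13.png')
E
```

```text
now [641.  242.7 123.1] yang -17.97 tilt 0.01 F [-0.2  0.1 -0.7] open 63.9 t 30.5
shift tool x,y,z units [-17.77  -2.61   0.04] wz -0.07
```

View pics/p13.png

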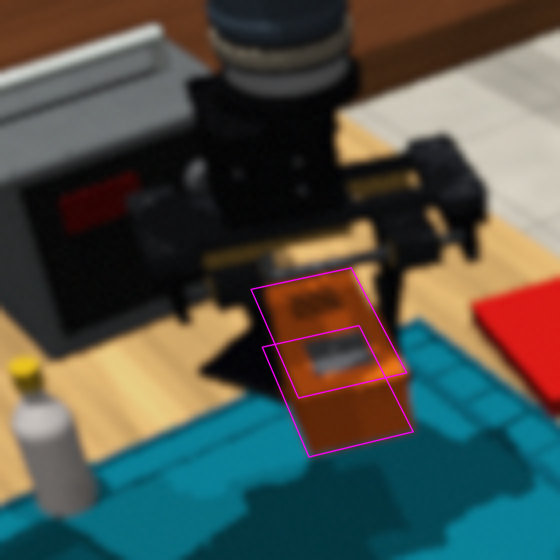

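The cover is held level and agrees with the model to about 1 px. Carrying it to the shell.

{"method": "move_arm", "body": {"moves": [{"hand": 50,"x": -0.5,"y": -0.08,"z": 0,"wx": 0,"wy": 0,"wz": 0},{"hand": 50,"x": -0.96,"y": -0.14,"z": 0,"wx": 0,"wy": 0,"wz": 0},{"hand": 50,"x": -0.96,"y": -0.14,"z": 0,"wx": 0,"wy": 0,"wz": 0},{"hand": 50,"x": -0.96,"y": -0.14,"z": 0,"wx": 0,"wy": 0,"wz": 0},{"hand": 50,"x": -0.96,"y": -0.14,"z": 0,"wx": 0,"wy": 0,"wz": 0},{"hand": 50,"x": -0.96,"y": -0.14,"z": 0,"wx": 0,"wy": 0,"wz": 0},{"hand": 50,"x": -0.96,"y": -0.14,"z": 0,"wx": 0,"wy": 0,"wz": 0},{"hand": 50,"x": -0.96,"y": -0.14,"z": 0,"wx": 0,"wy": 0,"wz": 0},{"hand": 50,"x": -0.96,"y": -0.14,"z": 0,"wx": 0,"wy": 0,"wz": 0},{"hand": 50,"x": -0.96,"y": -0.14,"z": 0,"wx": 0,"wy": 0,"wz": 0},{"hand": 50,"x": -0.96,"y": -0.14,"z": 0,"wx": 0,"wy": 0,"wz": 0},{"hand": 50,"x": -0.96,"y": -0.14,"z": 0,"wx": 0,"wy": 0,"wz": 0},{"hand": 50,"x": -0.96,"y": -0.14,"z": 0,"wx": 0,"wy": 0,"wz": 0},{"hand": 50,"x": -0.96,"y": -0.14,"z": 0,"wx": 0,"wy": 0,"wz": 0},{"hand": 50,"x": -0.96,"y": -0.14,"z": 0,"wx": 0,"wy": 0,"wz": 0},{"hand": 50,"x": -0.96,"y": -0.14,"z": 0,"wx": 0,"wy": 0,"wz": 0},{"hand": 50,"x": -0.96,"y": -0.14,"z": 0,"wx": 0,"wy": 0,"wz": 0},{"hand": 50,"x": -0.96,"y": -0.14,"z": 0,"wx": 0,"wy": 0,"wz": 0},{"hand": 50,"x": -0.95,"y": -0.15,"z": 0,"wx": 0,"wy": 0,"wz": 0},{"hand": 50,"x": 0,"y": 0,"z": 0,"wx": 0,"wy": 0,"wz": 0}]}}

```text
time_s: 32.55
position: [0.441, -0.1622, 0.1226]
tcp_rot: [[0.311, 0.95, -0.001], [0.95, -0.311, -0.001], [-0.001, -0.0, -1.0]]
force: [-0.2, -0.3, -0.2]
opening: 0.732
```

{"method": "move_arm", "body": {"moves": [{"hand": 50,"x": 0,"y": 0,"z": 0.5,"wx": 0,"wy": 0,"wz": 0},{"hand": 50,"x": 0,"y": 0,"z": 0.5,"wx": 0,"wy": 0,"wz": 0},{"hand": 50,"x": 0,"y": 0,"z": 0.2,"wx": 0,"wy": 0,"wz": 0},{"hand": 50,"x": 0,"y": 0,"z": 0,"wx": 0,"wy": 0,"wz": 0},{"hand": 50,"x": 0,"y": 0,"z": 0,"wx": 0,"wy": 0,"wz": 0}]}}

```text
time_s: 33.05
position: [0.4425, -0.1597, 0.0927]
tcp_rot: [[0.307, 0.952, 0.0], [0.952, -0.307, 0.0], [0.0, 0.0, -1.0]]
force: [-0.2, -0.4, -0.7]
opening: 0.73
```

```bash
python3 go.py 441.8 -159.9 54 -17.9;python3 - <<'E'
from ov import *
s=vision.capture('side');t=vision.capture('top');p=bot.read_state()['position']*1000
I=[(p[0],p[1],72.1,120,64,p[2]/1000-.018),(p[0],p[1],72.1,120,64,p[2]/1000+.024),(441.8,-159.9,72.1,140,84,.01)]
overlay(s,I,(240,200,110,150),4,'pics/a.png')
overlay(t,I,(335,210,90,150),4,'pics/b.png')
cv2.imwrite('pics/p14.png',np.hstack([cv2.imread('pics/a.png'),cv2.imread('pics/b.png')]))
E
```

```text
now [ 442.5 -159.7   92.7] yang -17.9 tilt 0.0 F [-0.2 -0.4 -0.7] open 63.5 t 33.0
shift tool x,y,z units [-0.02 -0.02  1.55] wz -0.0
```

View pics/p14.png

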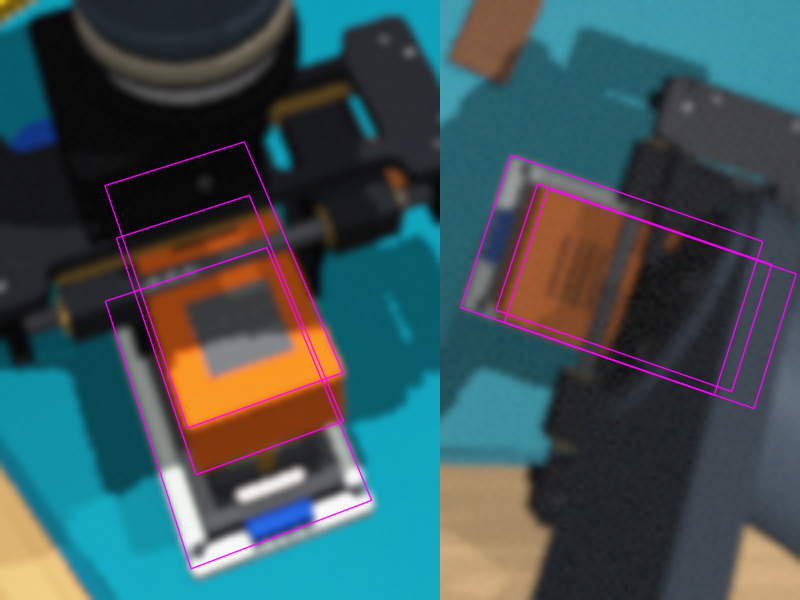

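The cover agrees with the model in both views. Lowering it onto the plinth.

{"method": "move_arm", "body": {"moves": [{"hand": 50,"x": -0.02,"y": -0.01,"z": 0.4,"wx": 0,"wy": 0,"wz": 0},{"hand": 50,"x": 0,"y": 0,"z": 0.4,"wx": 0,"wy": 0,"wz": 0},{"hand": 50,"x": 0,"y": 0,"z": 0.3,"wx": 0,"wy": 0,"wz": 0},{"hand": 50,"x": 0,"y": 0,"z": 0.2,"wx": 0,"wy": 0,"wz": 0},{"hand": 50,"x": 0,"y": 0,"z": 0.1,"wx": 0,"wy": 0,"wz": 0},{"hand": 50,"x": 0,"y": 0,"z": 0,"wx": 0,"wy": 0,"wz": 0},{"hand": 50,"x": 0,"y": 0,"z": 0,"wx": 0,"wy": 0,"wz": 0}]}}

```text
time_s: 33.85
position: [0.442, -0.1604, 0.0576]
tcp_rot: [[0.308, 0.951, 0.0], [0.951, -0.308, -0.0], [-0.0, 0.0, -1.0]]
force: [0.0, 0.2, -1.8]
opening: 0.735
```

{"method": "move_arm", "body": {"moves": [{"hand": 50,"x": 0,"y": 0,"z": 0.08,"wx": 0,"wy": 0,"wz": 0},{"hand": 50,"x": 0,"y": 0,"z": 0.08,"wx": 0,"wy": 0,"wz": 0},{"hand": 50,"x": 0,"y": 0,"z": 0,"wx": 0,"wy": 0,"wz": 0},{"hand": 50,"x": 0,"y": 0,"z": 0,"wx": 0,"wy": 0,"wz": 0}]}}

```text
time_s: 34.25
position: [0.442, -0.1604, 0.0536]
tcp_rot: [[0.308, 0.951, 0.0], [0.951, -0.308, -0.0], [-0.0, 0.0, -1.0]]
force: [-0.1, 0.2, -0.6]
opening: 0.735
```

{"method": "move_arm", "body": {"moves": [{"hand": 50,"x": 0,"y": 0,"z": 0.04,"wx": 0,"wy": 0,"wz": 0},{"hand": 50,"x": 0,"y": 0,"z": 0,"wx": 0,"wy": 0,"wz": 0},{"hand": 50,"x": 0,"y": 0,"z": 0,"wx": 0,"wy": 0,"wz": 0}]}}

```text
time_s: 34.55
position: [0.442, -0.1604, 0.0526]
tcp_rot: [[0.308, 0.951, 0.0], [0.951, -0.308, -0.0], [-0.0, 0.0, -1.0]]
force: [-0.9, 0.7, -0.0]
opening: 0.73
```

Now releasing, rising and shutting the fingers for the press.

{"method": "move_arm", "body": {"moves": [{"hand": 80,"x": 0,"y": 0,"z": 0,"wx": 0,"wy": 0,"wz": 0},{"hand": 80,"x": 0,"y": 0,"z": 0,"wx": 0,"wy": 0,"wz": 0},{"hand": 80,"x": 0,"y": 0,"z": 0,"wx": 0,"wy": 0,"wz": 0},{"hand": 80,"x": 0,"y": 0,"z": -0.5,"wx": 0,"wy": 0,"wz": 0},{"hand": 80,"x": 0,"y": 0,"z": -0.9,"wx": 0,"wy": 0,"wz": 0},{"hand": 80,"x": 0,"y": 0,"z": -0.8,"wx": 0,"wy": 0,"wz": 0},{"hand": 0,"x": 0,"y": 0,"z": 0,"wx": 0,"wy": 0,"wz": 0},{"hand": 0,"x": 0,"y": 0,"z": 0,"wx": 0,"wy": 0,"wz": 0},{"hand": 0,"x": 0,"y": 0,"z": 0,"wx": 0,"wy": 0,"wz": 0},{"hand": 0,"x": 0,"y": 0,"z": 0,"wx": 0,"wy": 0,"wz": 0},{"hand": 0,"x": 0,"y": 0,"z": 0,"wx": 0,"wy": 0,"wz": 0},{"hand": 0,"x": 0,"y": 0,"z": 0,"wx": 0,"wy": 0,"wz": 0},{"hand": 0,"x": 0,"y": 0,"z": 0,"wx": 0,"wy": 0,"wz": 0}]}}

```text
time_s: 35.85
position: [0.4418, -0.1603, 0.1073]
tcp_rot: [[0.308, 0.951, -0.001], [0.951, -0.308, 0.0], [0.0, -0.001, -1.0]]
force: [-0.1, -0.1, 1.0]
opening: 0.365
```

```bash
python3 go.py 441.8 -159.9 80 -17.9;python3 - <<'E'
from ov import *
s=vision.capture('side')
I=[(441.8,-159.9,72.1,120,64,.034),(441.8,-159.9,72.1,120,64,.076),(441.8,-159.9,72.1,140,84,.01)]
overlay(s,I,(240,200,110,140),4,'pics/p15.png')
E
```

```text
now [ 441.8 -160.3  107.3] yang -17.92 tilt 0.04 F [-0.1 -0.1  1. ] open 31.7 t 35.9
shift tool x,y,z units [ 0.01 -0.    1.09] wz -0.02
```

View pics/p15.png

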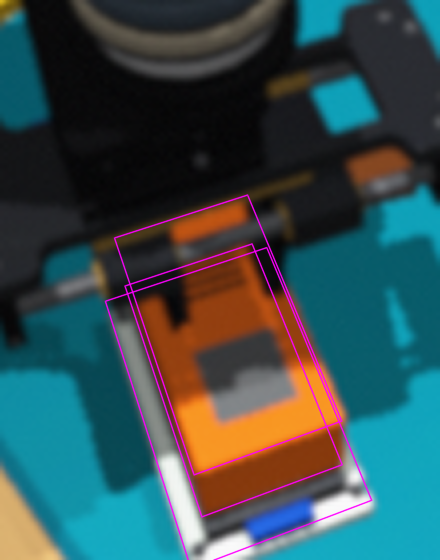

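The cover rests level on its catches at about z 34. I'll press with the fingers partly open (30 mm) to spread the load.

{"method": "move_arm", "body": {"moves": [{"hand": 30,"x": 0,"y": 0,"z": 0.5,"wx": 0,"wy": 0,"wz": 0},{"hand": 30,"x": 0,"y": 0,"z": 0.4,"wx": 0,"wy": 0,"wz": 0},{"hand": 30,"x": 0,"y": 0,"z": 0.2,"wx": 0,"wy": 0,"wz": 0},{"hand": 30,"x": 0,"y": 0,"z": 0,"wx": 0,"wy": 0,"wz": 0},{"hand": 30,"x": 0,"y": 0,"z": 0,"wx": 0,"wy": 0,"wz": 0}]}}

```text
time_s: 36.4
position: [0.4419, -0.1603, 0.0799]
tcp_rot: [[0.308, 0.951, -0.0], [0.951, -0.308, 0.0], [0.0, -0.0, -1.0]]
force: [-0.3, 0.2, -0.4]
opening: 0.344
```

{"method": "move_arm", "body": {"moves": [{"hand": 30,"x": 0,"y": 0,"z": 0.08,"wx": 0,"wy": 0,"wz": 0},{"hand": 30,"x": 0,"y": 0,"z": 0.06,"wx": 0,"wy": 0,"wz": 0},{"hand": 30,"x": 0,"y": 0,"z": 0,"wx": 0,"wy": 0,"wz": 0}]}}

```text
time_s: 36.7
position: [0.442, -0.1604, 0.0766]
tcp_rot: [[0.308, 0.951, 0.0], [0.951, -0.308, -0.0], [-0.0, 0.0, -1.0]]
force: [-0.9, -0.6, 0.8]
opening: 0.342
```

{"method": "move_arm", "body": {"moves": [{"hand": 30,"x": 0,"y": 0,"z": 0.04,"wx": 0,"wy": 0,"wz": 0},{"hand": 30,"x": 0,"y": 0,"z": 0,"wx": 0,"wy": 0,"wz": 0}]}}

```text
time_s: 36.9
position: [0.4417, -0.1602, 0.0759]
tcp_rot: [[0.308, 0.951, -0.0], [0.951, -0.308, 0.0], [0.0, -0.0, -1.0]]
force: [-1.3, -0.1, 3.7]
opening: 0.348
```

{"method": "move_arm", "body": {"moves": [{"hand": 30,"x": 0,"y": 0,"z": 0.03,"wx": 0,"wy": 0,"wz": 0},{"hand": 30,"x": 0,"y": 0,"z": 0,"wx": 0,"wy": 0,"wz": 0}]}}

```text
time_s: 37.1
position: [0.4418, -0.1601, 0.075]
tcp_rot: [[0.308, 0.951, -0.0], [0.951, -0.308, 0.0], [0.0, -0.0, -1.0]]
force: [0.3, 1.6, 3.0]
opening: 0.345
```

{"method": "move_arm", "body": {"moves": [{"hand": 30,"x": 0,"y": 0,"z": 0.04,"wx": 0,"wy": 0,"wz": 0},{"hand": 30,"x": 0,"y": 0,"z": 0,"wx": 0,"wy": 0,"wz": 0}]}}

```text
time_s: 37.3
position: [0.4419, -0.1599, 0.0739]
tcp_rot: [[0.308, 0.951, 0.0], [0.951, -0.308, 0.001], [0.001, -0.0, -1.0]]
force: [0.4, 3.8, 4.4]
opening: 0.344
```

{"method": "move_arm", "body": {"moves": [{"hand": 30,"x": 0,"y": 0,"z": 0.04,"wx": 0,"wy": 0,"wz": 0},{"hand": 30,"x": 0,"y": 0,"z": 0,"wx": 0,"wy": 0,"wz": 0}]}}

```text
time_s: 37.5
position: [0.4419, -0.1603, 0.0727]
tcp_rot: [[0.308, 0.952, -0.0], [0.952, -0.308, 0.0], [-0.0, -0.0, -1.0]]
force: [-0.6, 1.6, 2.7]
opening: 0.344
```

{"method": "move_arm", "body": {"moves": [{"hand": 30,"x": 0,"y": 0,"z": 0.04,"wx": 0,"wy": 0,"wz": 0},{"hand": 30,"x": 0,"y": 0,"z": 0,"wx": 0,"wy": 0,"wz": 0}]}}

```text
time_s: 37.7
position: [0.4419, -0.1609, 0.0719]
tcp_rot: [[0.307, 0.952, -0.0], [0.952, -0.307, -0.001], [-0.001, 0.0, -1.0]]
force: [-0.9, -0.8, 4.0]
opening: 0.349
```

The cover yields at only 3–4 N, so I'm checking whether it is tilting.

```bash
python3 - <<'E'
from ov import *
s=vision.capture('side')
I=[(441.8,-159.9,72.1,120,64,.025),(441.8,-159.9,72.1,120,64,.067),(441.8,-159.9,72.1,140,84,.01)]
overlay(s,I,(240,200,110,140),4,'pics/p16.png');print(bot.read_state()['force'],bot.read_state()['moment'])
E
```

```text
[-1.18336357  0.82794039  3.79168924] [-0.26879952  0.40217314 -0.02299874]
```

View pics/p16.png

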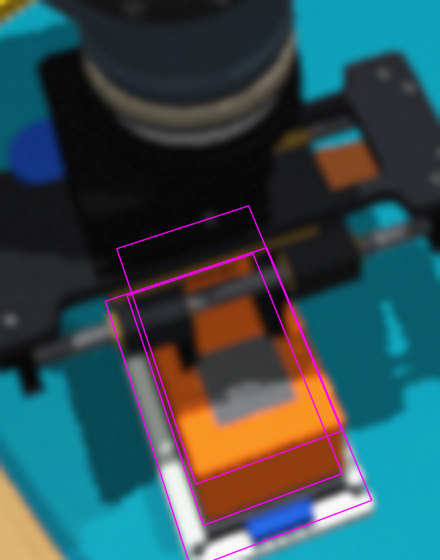

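The near end (-y, at about (270,450)) stays up while the middle goes down: the +y end is tipping in first. I'll continue the centre press a little and watch the force, then press the -y end.

{"method": "move_arm", "body": {"moves": [{"hand": 30,"x": 0,"y": 0,"z": 0.04,"wx": 0,"wy": 0,"wz": 0},{"hand": 30,"x": 0,"y": 0,"z": 0,"wx": 0,"wy": 0,"wz": 0}]}}

```text
time_s: 37.95
position: [0.442, -0.1612, 0.0708]
tcp_rot: [[0.307, 0.952, 0.0], [0.952, -0.307, -0.001], [-0.001, 0.001, -1.0]]
force: [-1.3, -2.0, 4.6]
opening: 0.344
```

{"method": "move_arm", "body": {"moves": [{"hand": 30,"x": 0,"y": 0,"z": 0.04,"wx": 0,"wy": 0,"wz": 0},{"hand": 30,"x": 0,"y": 0,"z": 0,"wx": 0,"wy": 0,"wz": 0}]}}

```text
time_s: 38.15
position: [0.4421, -0.1604, 0.0695]
tcp_rot: [[0.308, 0.951, 0.0], [0.951, -0.308, 0.0], [0.0, 0.0, -1.0]]
force: [0.3, -0.1, 0.7]
opening: 0.343
```

{"method": "move_arm", "body": {"moves": [{"hand": 30,"x": 0,"y": 0,"z": 0.04,"wx": 0,"wy": 0,"wz": 0},{"hand": 30,"x": 0,"y": 0,"z": 0,"wx": 0,"wy": 0,"wz": 0}]}}

```text
time_s: 38.35
position: [0.4419, -0.16, 0.0684]
tcp_rot: [[0.308, 0.951, -0.0], [0.951, -0.308, 0.001], [0.0, -0.001, -1.0]]
force: [0.0, 0.1, 0.3]
opening: 0.348
```

{"method": "move_arm", "body": {"moves": [{"hand": 30,"x": 0,"y": 0,"z": 0.06,"wx": 0,"wy": 0,"wz": 0},{"hand": 30,"x": 0,"y": 0,"z": 0,"wx": 0,"wy": 0,"wz": 0}]}}

```text
time_s: 38.55
position: [0.442, -0.1602, 0.0674]
tcp_rot: [[0.308, 0.951, 0.0], [0.951, -0.308, 0.0], [0.0, 0.0, -1.0]]
force: [-1.2, 0.9, 3.2]
opening: 0.345
```

{"method": "move_arm", "body": {"moves": [{"hand": 30,"x": 0,"y": 0,"z": 0.04,"wx": 0,"wy": 0,"wz": 0},{"hand": 30,"x": 0,"y": 0,"z": 0,"wx": 0,"wy": 0,"wz": 0}]}}

```text
time_s: 38.75
position: [0.442, -0.1602, 0.0674]
tcp_rot: [[0.308, 0.951, 0.001], [0.951, -0.308, -0.0], [-0.0, 0.001, -1.0]]
force: [-0.9, 1.4, 12.5]
opening: 0.345
```

```bash
python3 - <<'E'
from ov import *
s=vision.capture('side')
I=[(441.8,-159.9,72.1,120,64,.025),(441.8,-159.9,72.1,120,64,.067),(441.8,-159.9,72.1,140,84,.01)]
overlay(s,I,(240,200,110,140),4,'pics/p17.png');print(bot.read_state()['force'],bot.read_state()['moment'])
E
```

```text
[-1.89505629  0.79956079 12.90011995] [0.13547979 0.38145549 0.02550886]
```

View pics/p17.png

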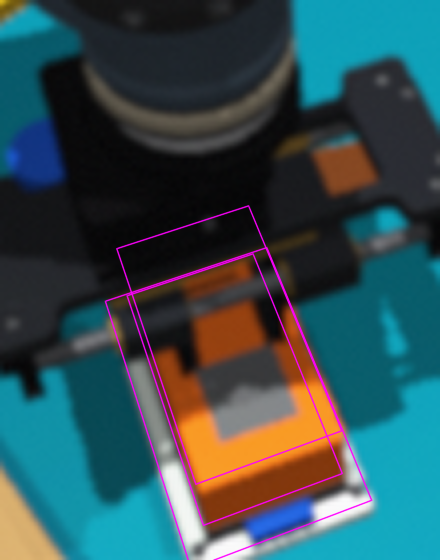

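The cover is now stiff at top z 67.4 with 12.5 N, and its near edge is on the "home" outline. I'll probe both ends to confirm it is level.

{"method": "move_arm", "body": {"moves": [{"hand": 30,"x": 0,"y": 0,"z": -0.5,"wx": 0,"wy": 0,"wz": 0},{"hand": 30,"x": -0.8,"y": 0,"z": 0,"wx": 0,"wy": 0,"wz": 0},{"hand": 30,"x": -0.8,"y": 0,"z": 0,"wx": 0,"wy": 0,"wz": 0},{"hand": 30,"x": 0,"y": 0,"z": 0.3,"wx": 0,"wy": 0,"wz": 0},{"hand": 30,"x": 0,"y": 0,"z": 0.14,"wx": 0,"wy": 0,"wz": 0},{"hand": 30,"x": 0,"y": 0,"z": 0,"wx": 0,"wy": 0,"wz": 0},{"hand": 30,"x": 0,"y": 0,"z": 0,"wx": 0,"wy": 0,"wz": 0}]}}

```text
time_s: 39.5
position: [0.4295, -0.1977, 0.0675]
tcp_rot: [[0.307, 0.952, -0.001], [0.952, -0.307, 0.0], [0.0, -0.001, -1.0]]
force: [0.2, -0.2, 2.0]
opening: 0.342
```

{"method": "move_arm", "body": {"moves": [{"hand": 30,"x": 0,"y": 0,"z": 0.05,"wx": 0,"wy": 0,"wz": 0},{"hand": 30,"x": 0,"y": 0,"z": 0,"wx": 0,"wy": 0,"wz": 0}]}}

```text
time_s: 39.7
position: [0.4296, -0.1977, 0.0673]
tcp_rot: [[0.307, 0.952, -0.0], [0.952, -0.307, 0.0], [0.0, -0.0, -1.0]]
force: [-1.2, 0.8, 11.6]
opening: 0.347
```

The -y end is solid at 67.3 mm with 11.6 N. Now the +y end.

{"method": "move_arm", "body": {"moves": [{"hand": 30,"x": 0,"y": 0,"z": -0.5,"wx": 0,"wy": 0,"wz": 0},{"hand": 30,"x": 0.8,"y": 0,"z": 0,"wx": 0,"wy": 0,"wz": 0},{"hand": 30,"x": 0.8,"y": 0,"z": 0,"wx": 0,"wy": 0,"wz": 0},{"hand": 30,"x": 0.8,"y": 0,"z": 0,"wx": 0,"wy": 0,"wz": 0},{"hand": 30,"x": 0.8,"y": 0,"z": 0,"wx": 0,"wy": 0,"wz": 0},{"hand": 30,"x": 0,"y": 0,"z": 0.3,"wx": 0,"wy": 0,"wz": 0},{"hand": 30,"x": 0,"y": 0,"z": 0.15,"wx": 0,"wy": 0,"wz": 0},{"hand": 30,"x": 0,"y": 0,"z": 0,"wx": 0,"wy": 0,"wz": 0},{"hand": 30,"x": 0,"y": 0,"z": 0,"wx": 0,"wy": 0,"wz": 0}]}}

```text
time_s: 40.6
position: [0.4539, -0.1225, 0.0675]
tcp_rot: [[0.308, 0.951, -0.001], [0.951, -0.308, 0.001], [0.0, -0.001, -1.0]]
force: [0.9, 0.8, 1.6]
opening: 0.344
```

{"method": "move_arm", "body": {"moves": [{"hand": 30,"x": 0,"y": 0,"z": 0.03,"wx": 0,"wy": 0,"wz": 0},{"hand": 30,"x": 0,"y": 0,"z": 0,"wx": 0,"wy": 0,"wz": 0}]}}

```text
time_s: 40.8
position: [0.4539, -0.1225, 0.0674]
tcp_rot: [[0.309, 0.951, -0.0], [0.951, -0.309, 0.0], [0.0, -0.0, -1.0]]
force: [-0.9, 2.6, 7.5]
opening: 0.34
```

Both ends are solid at 67.3–67.4 mm, so the cover is level along y. Withdrawing up and to the left (+y), clear of the view, for the final look.

{"method": "move_arm", "body": {"moves": [{"hand": 30,"x": 0,"y": 0,"z": -0.7,"wx": 0,"wy": 0,"wz": 0},{"hand": 30,"x": 0,"y": 0,"z": -1,"wx": 0,"wy": 0,"wz": 0},{"hand": 30,"x": 0,"y": 0,"z": -1,"wx": 0,"wy": 0,"wz": 0},{"hand": 30,"x": 0,"y": 0,"z": -1,"wx": 0,"wy": 0,"wz": 0},{"hand": 30,"x": 0,"y": 0,"z": -1,"wx": 0,"wy": 0,"wz": 0},{"hand": 30,"x": 0.9,"y": 0,"z": 0,"wx": 0,"wy": 0,"wz": 0},{"hand": 30,"x": 0.9,"y": 0,"z": 0,"wx": 0,"wy": 0,"wz": 0},{"hand": 30,"x": 0.9,"y": 0,"z": 0,"wx": 0,"wy": 0,"wz": 0},{"hand": 30,"x": 0.9,"y": 0,"z": 0,"wx": 0,"wy": 0,"wz": 0},{"hand": 30,"x": 0.9,"y": 0,"z": 0,"wx": 0,"wy": 0,"wz": 0},{"hand": 30,"x": 0.9,"y": 0,"z": 0,"wx": 0,"wy": 0,"wz": 0},{"hand": 30,"x": 0.9,"y": 0,"z": 0,"wx": 0,"wy": 0,"wz": 0},{"hand": 30,"x": 0.9,"y": 0,"z": 0,"wx": 0,"wy": 0,"wz": 0},{"hand": 30,"x": 0,"y": 0,"z": 0,"wx": 0,"wy": 0,"wz": 0},{"hand": 30,"x": 0,"y": 0,"z": 0,"wx": 0,"wy": 0,"wz": 0}]}}

```text
time_s: 42.3
position: [0.5094, 0.0485, 0.1841]
tcp_rot: [[0.307, 0.952, -0.001], [0.952, -0.307, -0.001], [-0.001, -0.001, -1.0]]
force: [0.4, -0.5, -0.4]
opening: 0.347
```

```bash
python3 - <<'E'
from ov import *
s=vision.capture('side');t=vision.capture('top')
I=[(441.8,-159.9,72.1,120,64,.025),(441.8,-159.9,72.1,120,64,.067),(441.8,-159.9,72.1,140,84,.01)]
overlay(s,I,(245,240,100,110),4,'pics/a.png');overlay(t,I,(335,230,100,110),4,'pics/b.png')
cv2.imwrite('pics/p18.png',np.hstack([cv2.imread('pics/a.png'),cv2.imread('pics/b.png')]))
cv2.imwrite('pics/p19.png',s['image'][:,:,::-1])
cv2.imwrite('pics/p20.png',t['image'][:,:,::-1])
f=lambda i,h:(h[...,0]<22)&(h[...,1]>90)&(h[...,2]>120)
print('cover',rect(t,(335,230,95,90),f,.067))
E
```

```text
cover [ 442.8 -159.2  120.8   64.7   71.6]
```

View pics/p18.png

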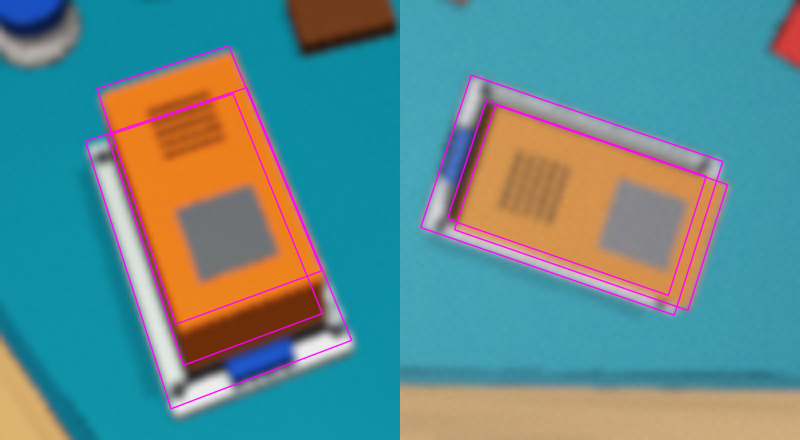

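View pics/p19.png

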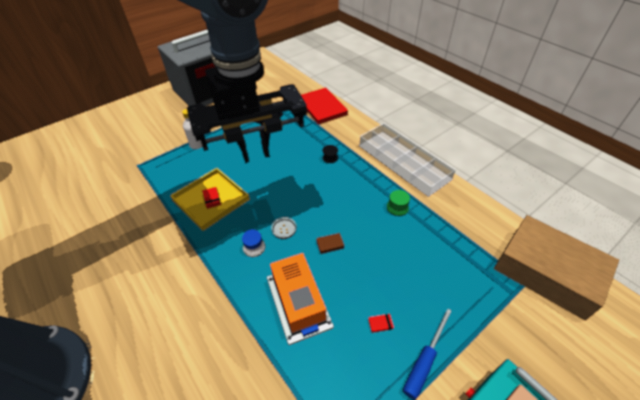

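View pics/p20.png

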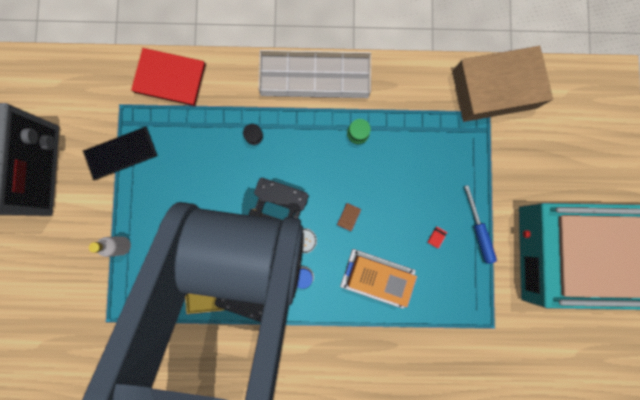

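The cover fits its home outline in both views, and the bystanders stand where they were. One more check: its tilt across x, from the depth map.

```bash
python3 - <<'E'
from ov import *
for n in('top','side'):
    c=vision.capture(n)
    m=np.zeros((400,640),np.uint8);cv2.fillConvexPoly(m,proj(c,box(441.8,-159.9,72.1,104,50,.067)).round().astype(np.int32),1)
    v,u=np.nonzero(m&(c['z_map']>0));z=c['z_map'][v,u]
    P=np.c_[(u-c['cx'])/c['fx']*z,(v-c['cy'])/c['fy']*z,z]@c['pose'][:3,:3].T+c['pose'][:3,3]
    Q=P-P.mean(0);n_=np.linalg.svd(Q,full_matrices=False)[2][2];n_*=np.sign(n_[2])
    a=np.radians(72.1);ex=np.array([np.sin(a),-np.cos(a),0]);ey=np.array([np.cos(a),np.sin(a),0])
    print(n,len(z),'z',P[:,2].mean().round(4),'res',(Q@n_).std().round(4),'tilt x,y',(n_@ex).round(4),(n_@ey).round(4))
E
```

```text
top 1439 z 0.0658 res 0.0013 tilt x,y 0.0029 0.0013
side 1556 z 0.0662 res 0.001 tilt x,y -0.0015 0.0017
```

Level to under 0.003 rad, with the top at about 66 mm (expected 67, within calibration). Handing in.

```bash
python3 - <<'E'
from rig import order
print(order.hand_in())
E
```

```text
the job is handed in; nothing more can be done
None
```

The battery swap is finished and handed in after about 42 s of robot time. I did it in the order asked: red battery into the tray, white battery into the pocket, board over the posts, then the cover pressed home. Everything is released and the arm was clear of all objects; the hand-in reports no verdict.

**Last checks:**
- **Red battery:** it lies flat near the tray's centre. I judged this by eye in the pictures and did not measure it.
- **White battery:** its outline matched the pocket in the side view before the board went on.
- **Board:** it measured within 1 mm of its target position and sits over both posts.
- **Cover position:** it measured about 1 mm off centre and within 0.5° of the shell's long axis.
- **Cover height and tilt:** the middle and both ends were solid at 67.3–67.4 mm under 7–13 N. Tilt from the depth maps was below 0.003 rad.
- **Bystanders:** the flux pot, screw dish, wire spool and paste tub all look unmoved in the pictures.

**Disagreements:**
- The depth maps put the cover top at about 66 mm against 67 expected, which is within the 2 mm calibration error.
- During the press the cover yielded at only 3–5 N and dipped at the speaker end first, then went fully home with further pressing in the middle.

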